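# Fit the idler pivot axle under the cross arm and rock the arm

## Robot

A 6-joint arm with a two-finger parallel gripper is mounted at the origin on the work surface. World frame = base frame: x ahead of the robot, y to its left, z up, the work surface at z = 0. Lengths are in mm, angles in rad, forces in N, time in s.
With the tool pointing down it reaches from about 350 to 975 mm from the base axis. Payload 17.4 kg.
Tool frame: the origin (TCP) lies at the very end of the fingers, on their centre line; the grasp point (between the pads) lies 19 mm behind it; z points along the fingers, y is the direction in which the jaws open and shut (so a half turn about z gives the same grasp; the last joint's range is limited). The gripper opens to 85 mm and grips with 20 to 120 N. Pads are 22 mm wide; open, the fingers measure 114 mm over their backs; the gripper's body (76 mm by 85 mm) begins 54 mm behind the grasp point. The pads swing forward as they close: fully open they stand 13 mm farther back than shut.
Start: joints at [1.074, 0.116, 1.442, -0, 1.584, -0.038], TCP at [298.947, 605.197, 231.303] pointing down, gripper open.
Joint ranges: [-2.83, 2.83], [-0.83, 2.19], [0.07, 2.5], [-1.14, 4.28], [0.01, 3], [-2.97, 2.97]. Speed limits (rad/s): [1.89, 1.89, 2.22, 3.14, 3.14, 3.14].

## Interface

Orientations are given as [roll, pitch, yaw] about the fixed x, y, z axes, in that order (R = Rz(yaw) Ry(pitch) Rx(roll)).
In Python, from cell import get_obs, grab_frame, camera_info, finish_job, regions_of gives the robot as it stands. The module is installed in compiled form; this text tells all that it offers.
- The arm moves only by the tool jog_arm, never from a script. Its argument "steps" is a list of rows, each a list of 2 entries, a list of its own where there are three numbers: the shift along the world's x, y, z each as a share of 2.5 cm, from -1 to 1, then the turn, a rotation vector about the world's x, y, z each as a share of 0.12 rad, from -1 to 1. In form: [[[x, y, z], [ax, ay, az]], ...]. A call has 1 to 12 rows; each row shifts and turns the commanded pose from where the row before left it; what a row does not reach is not made up. A row lasts 1/12 s, in which the tool goes at most 41.7 mm and 7.16 degrees, less where a joint would pass 70% of its speed; a pose out of reach is approached as far as the arm can. A call with a number of a shift or a turn outside -1 to 1 is refused whole. A call with a gripper value outside its range is refused whole. "claw" is the opening in per cent of the stroke, from 0 (shut) to 100 (fully open), set as the call begins (left out, the last holds). The fingers move at their own pace and stop on an object; "squeeze" is the grip in N (left out, the last holds). Time passes only in rows, so rows that do not move let the fingers close. It gives the time, the measured TCP pose, the force and the opening at its end, in the units of the state.
- get_obs(): the state, without advancing time (a new reading comes with each control period).
- grab_frame(name): name is "side" or "top" or "wrist"; returns (picture, depth): 384x512x3 uint8, blue, green, red; 384x512 float32, mm along the optical axis (not along the pixel's ray), 0 where there is no reading.
- camera_info(name): a dict with "camera_matrix" (3x3 intrinsics, pixels), "R" (3x3) and "t" (3): a world point X has camera coordinates R X + t. Camera axes: x right, y down, z forward; pixel columns grow to the right and rows downward; lengths in mm; the calibration is good to about 2 mm. A picture is of the moment at which its call begins: read the wrist's pose just before it. camera_info takes no time and is no camera call; for the wrist camera it gives the pose at the moment of the call.
- finish_job(): hands the job in, once; it reports no verdict.
Trained networks look in the newest picture that a camera, given by its name, has taken for a name from the list of things; names that differ only in an ending like _2 or _b are one class to them, and where a whole thing is asked for, a point or a joint stands for the part that bears it (a point fixed in the world has none). Each returns a list of dicts, best first, with "conf" (0 to 1); they miss things now and then, are a little off and sometimes report something else, mostly with a low value. They report only what shows in the picture. A call takes as long as a camera call. They do not tell look-alikes from the thing itself.
- regions_of(name, camera): "region" (384x512 bool, what is visible of it) and "extent" ([left, top, right, bottom] in pixels, round what is visible of it).
The state is a dict: "time": time; "q": joint angles; "joint_vel": joint speeds; "tau": joint torques, N m; "ee_pos": TCP position; "ee_rot": TCP orientation; "ft_force": force on the tool from outside, world axes, zero at the start; "torque": the same for the moment, N m; "width": finger opening in mm.
Only numpy, scipy, OpenCV 4.12 (cv2) and the standard library are available. Lean on these libraries where they do the work, as an engineer would, in place of code of your own. Each camera call takes 0.05 s, during which the arm holds its last target.

## Task

Take the steel pivot axle out of its wooden stand and lower it, thin end down, through the eye of the idler arm into the pedestal's bore: the cross arm overhead is in the way, so start it at a lean, straighten it as it goes down, do not drop it in, and leave it fully home with its collar flat on the eye. Then rock the idler arm on it by its roller end to feel the pivot for play: first away from the robot to its stop, then back towards the robot to its other stop, and leave it about midway between the stops. Leave the spray can, the spanner and the loose bearing alone.

Things in the scene. Friction and masses are not known exactly. Their poses are not given: they have to be found in the camera images.
- axle_centre (a point): Centre (half-way up) of the loose steel pivot axle, 190 mm long, about 0.5 kg, upright in the stand; +z points to its grip end. From its lower tip: nose 14 mm diameter to 62 mm, taper to 76 mm, journal 26 mm diameter to 130 mm, collar 42 mm diameter to 138 mm, grip spigot 22 mm diameter to the top at 190 mm. This point is 95 mm above the tip.
- axle_collar (a point): Point on the axle's own axis at the underside of its collar, 130 mm above the lower tip and 60 mm below the top; z is the axle's axis towards the grip end.
- stand: Fixed wooden block 85 x 85 mm, 75 mm high, origin at the centre of its underside. It has one central vertical hole, 16.5 mm wide and 60 mm deep, in which the axle's nose stands loosely; the axle's tip then is 15 mm above the bench and its top 205 mm.
- pedestal: Fixed grey pedestal, origin at bench level on the bore's axis; x points away from the robot (turned at most 0.25 rad), y to its left, z up. Base plate 14 mm thick, x -65..65, y -70..165 mm. On the origin a round boss, 56 mm diameter, topped by the idler arm's eye. A 36 mm square post at x 12, y 130 mm carries the cross arm.
- cross_arm (a point): Point on the underside of the fixed cross arm straight above the bore, 300 mm above the bench, 150 mm above the bore's mouth; axes as the pedestal's. The cross arm is 25 mm high and spans x -5..30, y -35..148 mm from the bore's axis: the 190 mm axle cannot be held upright over the bore. The side towards the robot (-x) is open.
- bore_mouth (a point): Centre of the bore's mouth: the top face of the idler arm's eye, 150 mm above the bench; axes as the pedestal's. The bore is vertical, 29 mm diameter, straight through the eye and the boss, 136 mm deep. When the axle is home its collar's underside is on this point and its top 60 mm above it, 90 mm below the cross arm.
- roller (a point): Centre of the rubber roller at the free end of the idler arm, 130 mm from the bore's axis on the -y side (the robot's right), 166 mm above the bench with the roller's top at 184 mm; roller 40 mm diameter, 36 mm high, does not spin. The flat steel arm under it is 28 mm wide and its top is 148 mm above the bench; nothing stands above the roller.
- idler_arm (a joint): Angle of the idler arm about the vertical axis of the bore (rad): 0 when it points along the pedestal's -y (midway between its stops); positive swings the roller away from the robot (+x), negative towards it. Stops at +0.38 and -0.38. It turns stiffly (about 1 N at the roller), has no spring and stays where it is left.
- spray_can: Loose upright spray can, 62 mm diameter, 160 mm high, origin at its underside; bystander.
- spanner: Loose steel spanner lying flat, about 190 mm long, 10 mm high, origin at its middle on the underside; bystander.
- bearing: Loose steel bearing ring lying flat, 72 mm outside, 34 mm inside, 22 mm high, origin at its underside; bystander.
- axle: The same axle; origin at its lower tip.
There are look-alikes about, which are no part of the job. There is more than one size of the axle; the job needs the smallest.

How it is judged (in metres and radians):
On the way, in this order (a step that is already met when the one before it is completed fails the run):
1. the axle is fully home in the bore, its collar on the eye (horizontal distance between axle_collar and bore_mouth below 0.005 m and z of axle_collar in the frame of bore_mouth between -0.004 and 0.004 m and angle between axle_collar's own z axis and vertical below 0.06 rad), for 0.2 s.
2. the arm is rocked away from the robot to its stop (value of joint idler_arm above 0.3 rad), for 0.05 s.
3. then rocked towards the robot to its other stop (value of joint idler_arm below -0.3 rad), for 0.05 s.
At the end, for the whole second after the job is handed in: The axle is home and at rest: its collar's underside within 4 mm in height and 5 mm sideways of the bore's mouth, upright within 0.06 rad; the idler arm is within 0.15 rad of midway (all of step 1 and linear speed of axle below 0.02 m/s and value of joint idler_arm between -0.15 and 0.15 rad); the robot touches nothing.
It fails at once if the spray can is moved more than 30 mm (distance of spray_can from where it was at the start of the episode above 0.03 m).
It fails at once if the spanner is moved more than 30 mm (distance of spanner from where it was at the start of the episode above 0.03 m).
It fails at once if the bearing is moved more than 30 mm (distance of bearing from where it was at the start of the episode above 0.03 m).
It fails at once if the axle is dropped into the bore (it moves faster than 0.6 m/s with its collar within 60 mm of the mouth's axis and less than 140 mm above it) (linear speed of axle above 0.6 m/s and horizontal distance between axle_collar and bore_mouth below 0.06 m and z of axle_collar in the frame of bore_mouth below 0.14 m).
It also fails if it takes over 72 s, if anything falls off the work surface, if the arm or the gripper's body presses on something with over 40 N, if the wrist force passes 120 N, or if a joint passes its speed limit or range.

## Working session

There is one attempt and no reset: what is moved stays moved. The work goes in short steps, Python scripts to look and compute and a tool call to move; the robot and the scene stay as the last step left them, time stands still between calls to the robot, and variables do not carry over. Pictures are saved under pics/ and viewed, and the job is handed in when it is done.

Besides the shell and the picture viewer there is one more tool, called after "Emit:" as name(argument=value, ...) on one line, values as JSON. jog_arm: Moves the arm, as the interface text tells. Its arguments: {"type":"object","properties":{"steps":{"type":"array","items":{"type":"array"}},"claw":{"type":"number"},"squeeze":{"type":"number"}},"required":["steps"]}

```bash
mkdir -p pics; ls
cat > h.py <<'E'
import numpy as np,cv2
from cell import *
np.set_printoptions(precision=1,suppress=True)
def snap(n,f):
    im,d=grab_frame(n); cv2.imwrite('pics/'+f,im); np.save('pics/%s_d.npy'%n,d); cv2.imwrite('pics/%s_last.png'%n,im)
    return im,d
def pts(n,d,mask=None):
    c=camera_info(n);K=c['camera_matrix'];R=np.array(c['R']);t=np.array(c['t'])
    v,u=np.mgrid[:384,:512]
    P=np.stack([(u-K[0][2])/K[0][0]*d,(v-K[1][2])/K[1][1]*d,d],-1)
    W=(P-t)@R
    W[d==0]=np.nan
    return W
def proj(n,X):
    c=camera_info(n);p=np.array(c['camera_matrix'])@(np.array(c['R'])@np.array(X)+c['t']);return p[:2]/p[2]
E
python3 - <<'E'
from h import *
o=get_obs();print(o)
for n in('side','top','wrist'):
    snap(n,n+'0.png');c=camera_info(n);print(n,c)
a=[cv2.imread('pics/%s0.png'%n) for n in('side','top')]
E
```

```text
pics
{'time': 0.0, 'q': array([ 1.1,  0.1,  1.4, -0. ,  1.6, -0. ]), 'joint_vel': array([-0.,  0., -0., -0.,  0., -0.]), 'tau': array([  0. , -73.2, -63.2,   0. ,   0. ,   0. ]), 'ee_pos': array([298.8, 605. , 230.5]), 'ee_rot': array([-3.1, -0. ,  2.7]), 'ft_force': array([ 0.3, -0.4, -0.6]), 'torque': array([-0.,  0.,  0.]), 'width': 85.20999062119989}
side {'camera_matrix': array([[419.7,   0. , 255.6],
       [  0. , 419.7, 192. ],
       [  0. ,   0. ,   1. ]]), 'R': array([[ 0.8, -0.6, -0. ],
       [-0.3, -0.4, -0.9],
       [ 0.5,  0.7, -0.5]]), 't': array([-543.2,  268.6,  976. ])}
top {'camera_matrix': array([[378.1,   0. , 253.4],
       [  0. , 378.1, 190.9],
       [  0. ,   0. ,   1. ]]), 'R': array([[ 0. , -1. ,  0. ],
       [-1. , -0. , -0.1],
       [ 0.1, -0. , -1. ]]), 't': array([-142.9,  562.4, 1042. ])}
wrist {'camera_matrix': array([[314.6,   0. , 253.8],
       [  0. , 314.6, 195.9],
       [  0. ,   0. ,   1. ]]), 'R': array([[ 0.4,  0.9,  0. ],
       [ 0.9, -0.4,  0.3],
       [ 0.2, -0.1, -1. ]]), 't': array([-675.4,  -34.6,  379. ])}
```

View pics/side0.png

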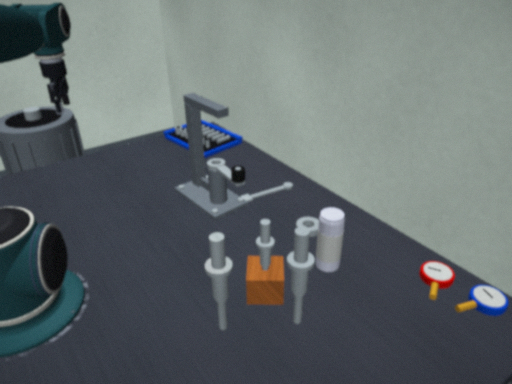

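View pics/top0.png

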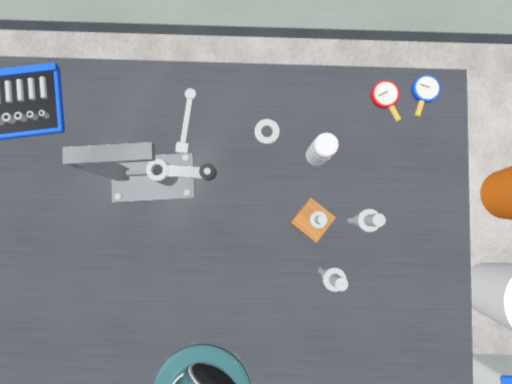

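View pics/wrist0.png

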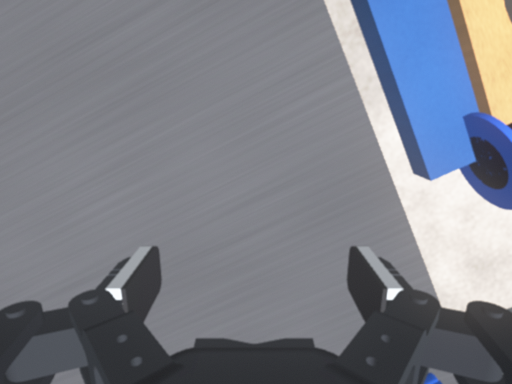

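Side view candidates for the axle are the one in the orange stand (265,240), which is the smallest, and two larger free-standing ones at (218,270) and (300,270). In the top view the same three are at (318,219), (336,281) and (371,220). By the description I choose the one in the stand. The pedestal bore is at top (157,170) and the roller at (208,172).

```bash
cat > m.py <<'E'
from h import *
for n in('side','top'):
    im=cv2.imread('pics/%s0.png'%n); d=np.load('pics/%s_d.npy'%n); W=pts(n,d)
    np.save('pics/%s_W.npy'%n,W)
    z=W[...,2]
    def comp(zlo,zhi,xr,yr,lab):
        m=(z>zlo)&(z<zhi)&(W[...,0]>xr[0])&(W[...,0]<xr[1])&(W[...,1]>yr[0])&(W[...,1]<yr[1])
        k,L,s,c=cv2.connectedComponentsWithStats(m.astype(np.uint8))
        for i in range(1,k):
            if s[i,4]>8:
                p=W[L==i]; print(n,lab,s[i].tolist(),'min',p.min(0),'max',p.max(0),'med',np.median(p,0))
    comp(195,400,(150,1000),(-600,400),'z>195')
    comp(130,190,(150,1000),(-600,400),'130-190')
    comp(8,70,(150,1000),(-600,400),'8-70')
E
python3 m.py
python3 - <<'E'
from h import *
a=cv2.imread('pics/side0.png')[60:340,160:360];b=cv2.imread('pics/top0.png')[70:300,50:400]
cv2.imwrite('pics/c1.png',cv2.resize(a,None,fx=2.1,fy=2.1,interpolation=2));cv2.imwrite('pics/c2.png',cv2.resize(b,None,fx=2.2,fy=2.2,interpolation=2))
E
```

```text
side z>195 [183, 92, 46, 45, 1049] min [582.   79.  195.2] max [634.6 266.6 328.2] med [597.  227.1 306.1]
side z>195 [260, 219, 10, 10, 83] min [ 477.  -300.3  195.2] max [ 499.5 -276.   207.2] med [ 485.5 -291.4  204.5]
side z>195 [294, 226, 16, 32, 431] min [ 474.4 -420.6  195.3] max [ 504.8 -391.2  251.4] med [ 483.5 -412.9  231.5]
side z>195 [209, 232, 17, 32, 440] min [ 333.5 -338.9  195.1] max [ 362.7 -308.5  250.6] med [ 343.6 -333.1  231.9]
side 130-190 [188, 136, 16, 20, 251] min [582.2 223.1 130.2] max [624.6 265.  189.9] med [594.7 232.  161.1]
side 130-190 [207, 158, 38, 28, 578] min [573.8 -35.6 130.1] max [627.8 142.3 187.3] med [590.7  32.1 150.1]
side 130-190 [319, 207, 26, 25, 527] min [ 642.9 -337.8  130.2] max [ 706.2 -276.4  163.7] med [ 666.2 -315.7  156.4]
side 130-190 [256, 229, 19, 24, 309] min [ 467.3 -310.   130.2] max [ 508.4 -268.   189.6] med [ 481.8 -296.7  154.1]
side 130-190 [287, 251, 27, 33, 549] min [ 462.7 -434.5  130.1] max [ 516.7 -377.7  189.8] med [ 479.4 -416.9  179.2]
side 130-190 [205, 256, 28, 33, 565] min [ 321.2 -352.1  130.1] max [ 375.
[... 3026 characters left out ...]
.8 -125.6   28.7] med [ 740.3 -159.3   22.1]
top 8-70 [306, 146, 20, 19, 97] min [ 647.4 -323.4    8.5] max [ 694.4 -273.7   69. ] med [ 656.2 -284.    43.3]
top 8-70 [111, 161, 84, 41, 2122] min [526.4  42.    8.2] max [644.3 282.1  69.7] med [571.1 188.1  14.8]
top 8-70 [159, 169, 4, 6, 14] min [601.1 123.9  45.5] max [615.  132.1  69.3] med [610.9 130.3  60.9]
top 8-70 [289, 198, 26, 44, 95] min [ 432.  -295.8    8.1] max [ 550.1 -229.    68.9] med [ 487.6 -257.2   38.4]
top 8-70 [348, 217, 7, 7, 35] min [ 484.  -402.6   11.8] max [ 500.9 -395.7   69.1] med [ 492.1 -397.1   42.1]
top 8-70 [318, 267, 7, 7, 27] min [ 343.3 -325.    10.7] max [ 359.9 -314.1   59.9] med [ 355.7 -316.3   35.8]
```

View pics/c1.png

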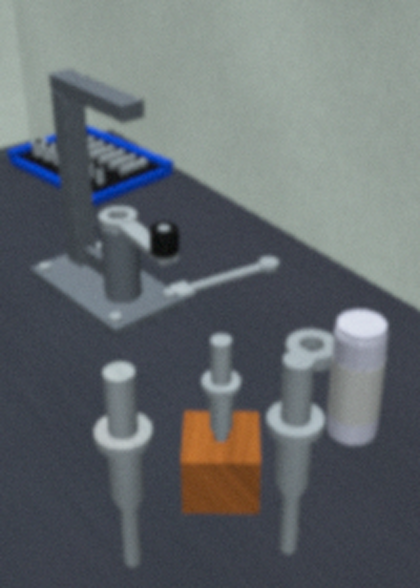

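View pics/c2.png

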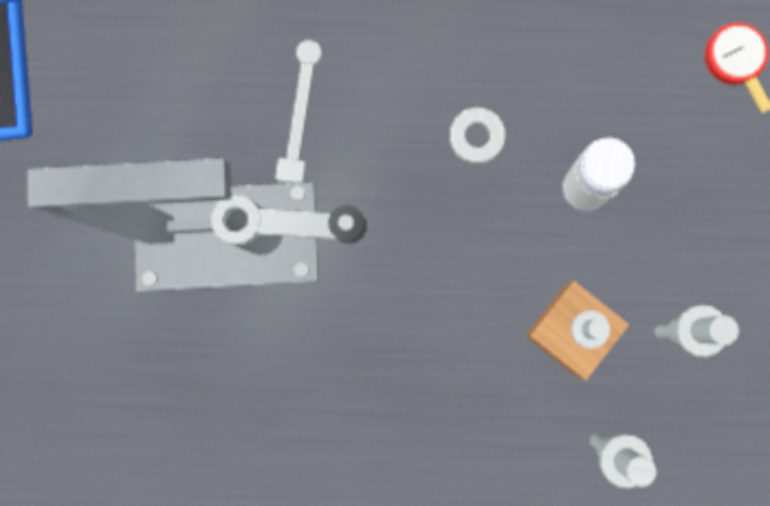

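```bash
cat > m2.py <<'E'
from h import *
W=np.load('pics/top_W.npy')
def rect(m,l):
    p=W[m][:,:2].astype(np.float32); print(l,len(p),cv2.minAreaRect(p), W[m][:,2].mean())
x,y,z=W[...,0],W[...,1],W[...,2]
rect((z>318)&(z<330)&(y>60)&(y<290)&(x>500),'cross top')
rect((z>70)&(z<79)&(y>-360)&(y<-220)&(x>430)&(x<550),'stand top')
rect((z>11)&(z<18)&(y>20)&(y<300)&(x>510)&(x<680),'base')
m=(z>144)&(z<154)&(y>85)&(y<150)&(x>560)&(x<650)
from scipy.optimize import least_squares
from scipy import ndimage
v,u=np.nonzero(m);print('eye pix',len(v))
e=m&~ndimage.binary_erosion(m); 
# inner: the hole
h=(ndimage.binary_fill_holes(m)&~m);p=np.argwhere(h);print('hole pix',len(p),p.mean(0))
P=W[m];print('eye z',np.median(P[:,2]))
# outer circle fit from hull
hull=cv2.convexHull(P[:,:2].astype(np.float32))[:,0]
print(P.min(0),P.max(0))
def ray(uv,zz):
    c=camera_info('top');R=np.array(c['R']);t=c['t'];r=R.T@np.linalg.inv(c['camera_matrix'])@[uv[0],uv[1],1];o=-R.T@t
    return o+r*(zz-o[2])/r[2]
print('hole centre',ray(p.mean(0)[::-1],150))
m=(z>180)&(z<188)&(y>-60)&(y<30)&(x>560)&(x<650);print('roller top',np.nanmean(W[m],0),W[m].min(0),W[m].max(0))
m=(z>150)&(z<156)&(y>-310)&(y<-260)&(x>460)&(x<520);print('collar top',np.mean(W[m],0),W[m].min(0),W[m].max(0))
m=(z>201)&(z<210)&(y>-310)&(y<-260)&(x>460)&(x<520);print('top',np.mean(W[m],0),W[m].min(0),W[m].max(0))
W=np.load('pics/side_W.npy');x,y,z=W[...,0],W[...,1],W[...,2]
m=(z>147)&(z<153)&(y>70)&(y<150)&(x>560)&(x<650);P=W[m];print('side eye',len(P),P.min(0),P.max(0),P.mean(0))
m=(z>180)&(z<188)&(y>-60)&(y<30)&(x>560)&(x<650);print('roller top side',np.nanmean(W[m],0))
E
python3 m2.py
```

```text
cross top 1612 ((610.6295776367188, 173.4244384765625), (36.655372619628906, 182.62840270996094), 5.020995140075684) 325.1469938553473
stand top 768 ((490.85626220703125, -288.0712890625), (85.05622100830078, 85.47938537597656), 52.96831130981445) 75.16926835710323
base 1985 ((603.2490234375, 163.94793701171875), (137.33641052246094, 234.17254638671875), 5.033147811889648) 14.382316995388331
eye pix 303
hole pix 101 [169.1 157.1]
eye z 150.08229943024762
[575.8  85.2 144.1] [631.  143.7 154. ]
hole centre [602.9 115.7 150. ]
roller top [598.9 -13.3 184.4] [579.9 -32.5 180.3] [617.2   6.3 188. ]
collar top [ 490.2 -283.9  153.2] [ 470.7 -307.6  150.4] [ 510.2 -267.5  156. ]
top [ 490.1 -287.6  205.4] [ 480.4 -297.7  201.2] [ 501.5 -277.8  209.9]
side eye 141 [573.8  70.2 147.1] [627.8 142.3 152.9] [599.6 106.9 149.9]
roller top side [595.4 -15.9 184.2]
```

Run:
```python
from h import *
np.set_printoptions(precision=4,suppress=True)
o=get_obs();print(o['q'],o['ee_pos'],o['ee_rot'],o['tau'])
from scipy.spatial.transform import Rotation as Ro
T=Ro.from_euler('xyz',o['ee_rot']).as_matrix();print(T)
c=camera_info('wrist');p=-np.array(c['R']).T@c['t'];print('cam in tool',T.T@(p-o['ee_pos']), 'cam axes in tool',np.array(c['R'])@T)
W=np.load('pics/side_W.npy')
print(proj('side',o['ee_pos']))
for u,v in [(5,35),(20,30),(40,30),(60,22),(66,20),(55,45),(50,60),(55,75),(60,95),(62,105),(45,80),(20,230),(20,270),(40,250),(62,260),(10,215),(30,300)]: print(u,v,W[v,u])
```

```text
[ 1.0742  0.1164  1.4421  0.      1.584  -0.0378] [298.8708 605.0855 230.7381] [-3.1407 -0.      2.6828] [  0.0008 -73.2507 -63.2848   0.0001   0.0049  -0.    ]
[[-0.8966  0.4429 -0.0004]
 [ 0.4429  0.8966 -0.0008]
 [ 0.     -0.0009 -1.    ]]
cam in tool [  69.3274    0.3338 -143.5367] cam axes in tool [[-0.0008  1.     -0.0011]
 [-0.9622 -0.001  -0.2722]
 [-0.2722  0.0008  0.9622]]
[ 64.0974 111.9823]
5 35 [152.1975 189.7904 558.2565]
20 30 [193.2578 267.716  553.1068]
40 30 [257.1228 400.115  527.8359]
60 22 [337.9459 529.9774 523.4923]
66 20 [361.263  554.2348 523.8297]
55 45 [294.5258 453.5394 475.9572]
50 60 [291.4883 572.8887 411.6654]
55 75 [294.8301 573.4866 364.2097]
60 95 [292.1494 560.3318 302.9477]
62 105 [290.7161 562.066  269.2192]
45 80 [ 519.2329 2314.1327  -91.9532]
20 230 [ 50.6851 -52.6503 231.8158]
20 270 [ 26.2678 -94.4223 168.7723]
40 250 [ 71.3047 -89.0137 194.5066]
62 260 [106.3503 -53.8983 126.7747]
10 215 [ 43.4171  -2.6779 243.746 ]
30 300 [ 22.744  -80.6435  76.9481]
```

Run:
```python
import cv2
a=cv2.imread('pics/side0.png')[0:384,0:180]
cv2.imwrite('pics/c3.png',cv2.resize(a,None,fx=1.5,fy=1.5))
```

```text
(no output)
```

View pics/c3.png

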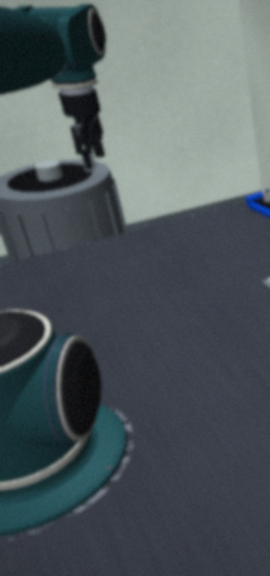

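The arm appears to have a spherical wrist. I'll move towards the pedestal, keeping high, with some turns so I can fit the kinematics.

Emit:
jog_arm(steps=[[[0.2,-0.5,0.8],[0,0,0.5]],[[0.4,-1,0.8],[0,0,0.8]],[[0.4,-1,0.8],[0,0,0.8]],[[0.4,-1,0.8],[0,0,0.8]],[[0.4,-1,0.8],[0,0,0.8]],[[0.4,-1,0.8],[0,0,0.8]],[[0.4,-1,0.8],[0,0,0.8]],[[0.4,-1,0.8],[0,0,0.8]],[[0.4,-1,0.5],[0,0,0.8]],[[0.4,-1,0.5],[0,0,0.8]]])

```text
time: 0.98
ee_pos: [394.1, 366.4, 417.3]
ee_rot: [3.141, 0.001, -2.671]
ft_force: [-0.7, 0.2, 0.3]
width: 85.2
```

```bash
cat > rec.py <<'E'
from cell import get_obs
import json
o=get_obs();open('log.jsonl','a').write(json.dumps({k:list(map(float,o[k])) for k in('q','ee_pos','ee_rot')})+'\n')
E
python3 rec.py; tail -1 log.jsonl
```

```text
{"q": [0.7015930308676612, -0.1690373682728566, 1.4224441797646585, 1.770622759647133e-05, 1.8875776624078935, -1.3393208733053958], "ee_pos": [394.13558774793603, 366.4420120678372, 417.301577937882], "ee_rot": [3.141436755496683, 0.0005880997826201995, -2.671469601276024]}
```

Emit:
jog_arm(steps=[[[0.4,-1,0.2],[0,0,0.5]],[[0.4,-1,0],[0.6,-0.6,0]],[[0.4,-1,0],[0.8,-0.8,0]],[[0.4,-1,0],[0,0,0]],[[0.4,-1,0],[0,0,0]],[[0.4,-1,0],[0,0,0]],[[0.4,-1,0],[0,0,0]]])

```text
time: 1.57
ee_pos: [463.9, 191.3, 421.5]
ee_rot: [3.082, 0.22, -2.623]
ft_force: [0.3, 0.6, -0.0]
width: 85.5
```

```bash
python3 rec.py; tail -1 log.jsonl
```

```text
{"q": [0.2768390640576518, -0.3756954475752661, 1.5928183602506487, 0.11103428900928657, 1.7239889666508441, -1.791197449513435], "ee_pos": [463.8861321598074, 191.29610938146845, 421.47017234884964], "ee_rot": [3.0824327423171907, 0.21967115610159227, -2.6228715665984916]}
```

```bash
cat > kin.py <<'E'
import numpy as np,json
from scipy.spatial.transform import Rotation as Ro
from scipy.optimize import least_squares
def rz(a):return Ro.from_euler('z',a).as_matrix()
def ry(a):return Ro.from_euler('y',a).as_matrix()
def fk(q,p):
    h,r0,L1,L2,e,d,Lt,s4,s6=p
    R=rz(q[0]); x=R@np.array([r0,d,h]); 
    R=R@ry(q[1]); x=x+R@[0,0,L1]
    R=R@ry(q[2]); x=x+R@[e,0,L2]
    R=R@rz(s4*q[3])@ry(q[4])@rz(s6*q[5]+np.pi/2)
    return x+R@[0,0,Lt],R
def load():
    D=[dict(q=[1.0742,.1164,1.4421,0,1.584,-.0378],ee_pos=[298.8708,605.0855,230.7381],ee_rot=[-3.1407,0,2.6828])]
    return D+[json.loads(l) for l in open('log.jsonl')]
def fit(verbose=True):
    best=None
    for s4 in(1,-1):
      for s6 in (1,-1):
        D=load()
        def f(v):
            r=[]
            for k in D:
                x,R=fk(k['q'],list(v)+[s4,s6]);r+=list(x-k['ee_pos']);r+=list(200*(R.T@Ro.from_euler('xyz',k['ee_rot']).as_matrix()-np.eye(3)).ravel())
            return r
        s=least_squares(f,[165,0,360,640,0,25,295],x_scale=[100]*7)
        if verbose: print(s4,s6,s.cost,s.x)
        if best is None or s.cost<best[0]: best=(s.cost,list(s.x)+[s4,s6],f(s.x))
    return best
if __name__=='__main__':
    np.set_printoptions(precision=2,suppress=True)
    b=fit();print(np.array(b[2]).reshape(-1,12))
E
python3 kin.py
```

```text
1 1 0.00010725227138010733 [137.52   0.06 459.62 620.27  81.28  25.51 289.63]
1 -1 304160.3847559523 [137.52   0.06 459.62 620.27  81.28  25.51 289.63]
-1 1 2031.8480839403755 [-365.62   29.22 -164.08  669.97 -491.48   26.57 -260.54]
-1 -1 303131.310538631 [-365.62   29.22 -164.08  669.97 -491.48   26.57 -260.54]
[[ 0.01 -0.    0.   -0.    0.   -0.01 -0.   -0.    0.    0.01 -0.   -0.  ]
 [-0.    0.01 -0.    0.    0.   -0.   -0.    0.    0.   -0.   -0.   -0.  ]
 [-0.    0.    0.    0.    0.   -0.   -0.    0.    0.    0.   -0.    0.  ]]
```

```bash
cat > plan.py <<'E'
from kin import *
P=fit(False)[1]
LO=np.array([-2.83,-.83,.07,-1.14,.01,-2.97]);HI=np.array([2.83,2.19,2.5,4.28,3,2.97])
def ik(x,R,q0):
    def f(q):
        y,S=fk(q,P);return np.r_[(y-x)/100,(S.T@R-np.eye(3)).ravel()]
    s=least_squares(f,np.clip(q0,LO+.001,HI-.001),bounds=(LO,HI),xtol=1e-12,ftol=1e-12)
    return s.x,s.cost
B=np.array([603,116,150.]);S=np.array([490.5,-287.8,0]);YAW=.0876
GR=165.
def toolR(H,a,cam):
    z=np.array([np.cos(H)*np.cos(a),np.sin(H)*np.cos(a),-np.sin(a)])
    up=np.array([np.cos(H)*np.sin(a),np.sin(H)*np.sin(a),np.cos(a)])
    x=up*cam
    return np.c_[x,np.cross(z,x),z]
def leanM(th,LH=YAW):  # lean top toward -x_ped
    ax=np.array([-np.sin(LH),np.cos(LH),0]); return Ro.from_rotvec(-th*ax).as_matrix()
def sched(d):
    th=np.interp(d,[-60,0,40,55,62,70,76,85,95,130],[.24,.24,.24,.2,.17,.11,.07,.04,0,0])
    # pivot depth where axis crosses bore axis
    if d<=62: c=max(d,0)/2
    else: c=np.interp(d,[62,76,130],[31,0.4*76*.5+10,65])
    return th,c
def borepose(d,H,a,cam,LH=YAW):
    th,c=sched(d); M=leanM(th,LH); ax=M[:,2]
    # axis passes (0,0,150-c) ; tip at height 150-d
    piv=B-[0,0,c]; tip=piv-ax*((d-c)/ax[2])
    if d<0: tip=B+[0,0,-d]
    g=tip+ax*GR; R=M@toolR(H,a,cam)
    return g+R[:,2]*19,R
def standpose(H,a,cam,lift=0,back=0):
    R=toolR(H,a,cam); g=S+[0,0,15+GR+lift]-R[:,2]*back
    return g+R[:,2]*19,R
if __name__=='__main__':
    np.set_printoptions(precision=2,suppress=True)
    import itertools
    for cam in(1,-1):
     for a in(.7,.8,.9):
      for H in (-.4,0,.19,.5,.8,1.2):
        out=[]
        seeds=[[.2,0,1.8,0,1.5,-cam*1.5],[.2,0,1.8,.6,1.5,-cam*1.5],[.2,0,1.8,3.1,.5,cam*1.5],[.2,0,1.8,-.6,1.5,cam*1.]]
        best=None
        for s in seeds:
            q=np.array(s);cs=[];qs=[]
            for d in(-40,0,40,62,76,95,130):
                q,c=ik(*borepose(d,H,a,cam),q);cs.append(c);qs.append(q)
            m=min(np.minimum(np.array(qs)-LO,HI-np.array(qs)).min(0)[[1,2,3,4,5]])
            if best is None or (max(cs)<1e-6)*(m+10)>best[0]: best=((max(cs)<1e-6)*(m+10),max(cs),m,qs[0],qs[-1])
        if best[1]<1e-6 and best[2]>.02: print('cam',cam,'a',a,'H',H,'margin %.2f'%best[2],best[3],best[4])
E
python3 plan.py
```

```text
cam 1 a 0.7 H -0.4 margin 0.03 [ 0.45 -0.54  2.07 -0.9   0.91  2.78] [ 0.39 -0.29  2.08 -0.82  0.84  2.77]
cam 1 a 0.7 H 0 margin 0.16 [ 0.25 -0.67  2.16 -0.39  0.6   2.03] [ 0.22 -0.4   2.17 -0.33  0.54  2.01]
cam 1 a 0.7 H 0.19 margin 0.14 [ 0.14 -0.69  2.17  0.07  0.56  1.47] [ 0.13 -0.42  2.18  0.1   0.51  1.44]
cam 1 a 0.7 H 0.5 margin 0.18 [-0.04 -0.65  2.14  0.67  0.73  0.7 ] [-0.02 -0.38  2.15  0.65  0.68  0.68]
cam 1 a 0.7 H 0.8 margin 0.28 [-0.17 -0.55  2.06  0.91  1.    0.27] [-0.13 -0.28  2.08  0.86  0.93  0.26]
cam 1 a 0.7 H 1.2 margin 0.46 [-0.24 -0.37  1.92  0.97  1.34 -0.08] [-0.19 -0.1   1.93  0.91  1.27 -0.09]
cam 1 a 0.8 H -0.4 margin 0.18 [ 0.42 -0.53  2.03 -0.75  0.95  2.66] [ 0.36 -0.27  2.04 -0.67  0.88  2.64]
cam 1 a 0.8 H 0 margin 0.19 [ 0.24 -0.64  2.1  -0.3   0.71  1.95] [ 0.21 -0.37  2.12 -0.25  0.65  1.92]
cam 1 a 0.8 H 0.19 margin 0.17 [ 0.14 -0.66  2.11  0.04  0.68  1.49] [ 0.13 -0.39  2.13  0.07  0.63  1.47]
cam 1 a 0.8 H 0.5 margin 0.21 [-0.02 -0.62  2.08  0.53  0.81  0.82] [ 0.   -0.35  2.1   0.51  0.75  0.81]
cam 1 a 0.8 H 0.8 margin 0.30 [-0.13 -0.
[... 1605 characters left out ...]
8  0.53  0.81 -2.32] [ 0.   -0.35  2.1   0.51  0.75 -2.33]
cam -1 a 0.8 H 0.8 margin 0.09 [-0.13 -0.53  2.02  0.77  1.03 -2.76] [-0.09 -0.27  2.04  0.72  0.97 -2.76]
cam -1 a 0.9 H -0.4 margin 0.32 [ 0.38 -0.51  1.98 -0.62  1.   -0.59] [ 0.33 -0.25  1.99 -0.54  0.94 -0.62]
cam -1 a 0.9 H 0 margin 0.23 [ 0.23 -0.6   2.04 -0.23  0.81 -1.25] [ 0.2  -0.34  2.06 -0.18  0.77 -1.28]
cam -1 a 0.9 H 0.19 margin 0.22 [ 0.14 -0.61  2.05  0.03  0.8  -1.64] [ 0.13 -0.35  2.07  0.05  0.75 -1.65]
cam -1 a 0.9 H 0.5 margin 0.24 [ 0.01 -0.59  2.03  0.41  0.89 -2.22] [ 0.02 -0.32  2.05  0.39  0.84 -2.23]
cam -1 a 0.9 H 0.8 margin 0.22 [-0.09 -0.51  1.97  0.63  1.07 -2.66] [-0.06 -0.25  1.99  0.59  1.01 -2.65]
```

Run:
```python
from h import *
im,d=snap('wrist','w1.png');W=pts('wrist',d)
x,y,z=W[...,0],W[...,1],W[...,2]
from scipy import ndimage
m=(z>145)&(z<155)&(y>80)&(y<150)&(x>560)&(x<650)
P=W[m];print(len(P)); 
if len(P): print(P.min(0),P.max(0))
h=(ndimage.binary_fill_holes(m)&~m);p=np.argwhere(h);print('hole',len(p),p.mean(0) if len(p) else 0)
print(proj('wrist',[603,116,150]))
if len(p):
    c=camera_info('wrist');R=np.array(c['R']);r=R.T@np.linalg.inv(c['camera_matrix'])@[*p.mean(0)[::-1],1];o=-R.T@c['t'];print(o+r*(150-o[2])/r[2])
```

```text
1086
[573.8  80.  145. ] [629.3 141.  153. ]
hole 296 [174.7 144.3]
[145.2 176.9]
[600.5 113.7 150. ]
```

View pics/w1.png

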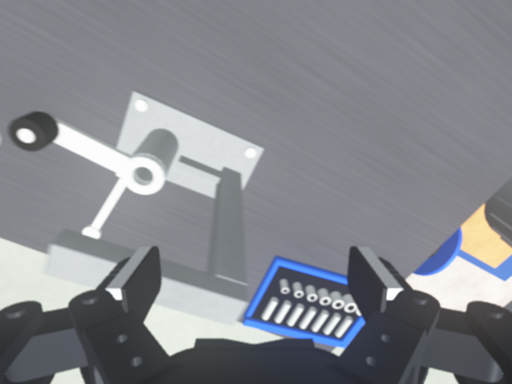

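```bash
cat > hole.py <<'E'
from h import *
from scipy.optimize import least_squares
def cam_ray(n,c,uv,zz):
    R=np.array(c['R']);r=R.T@np.linalg.inv(c['camera_matrix'])@[uv[0],uv[1],1];o=-R.T@np.array(c['t']);return o+r*(zz-o[2])/r[2]
def fitring(n,f,g=(603,116),rad=14.5,zz=150,sgn=1):
    # maximise gradient along projected circle, at world height zz
    im=cv2.GaussianBlur(cv2.cvtColor(cv2.imread(f),cv2.COLOR_BGR2GRAY).astype(np.float32),(0,0),.7)
    c=camera_info(n);K=np.array(c['camera_matrix']);R=np.array(c['R']);t=np.array(c['t'])
    th=np.linspace(0,2*np.pi,72,endpoint=False)
    def samp(x,y,r):
        X=np.c_[x+r*np.cos(th),y+r*np.sin(th),np.full(72,zz)];p=(X@R.T+t)@K.T;p=(p[:,:2]/p[:,2:]).astype(np.float32)
        return cv2.remap(im,p[:,0].reshape(1,-1),p[:,1].reshape(1,-1),cv2.INTER_LINEAR)[0]
    best=[]
    for x in np.arange(g[0]-8,g[0]+8.1,.5):
        for y in np.arange(g[1]-8,g[1]+8.1,.5):
            s=np.median((samp(x,y,rad+1.5)-samp(x,y,rad-1.5))*sgn); best.append((s,x,y))
    best.sort(reverse=True);b=np.array(best[:12]);print(n,rad,b[0],b.mean(0))
if __name__=='__main__':
    for n,f in(('top','pics/top0.png'),('side','pics/side0.png'),('wrist','pics/w1.png')):
        fitring(n,f); 
        fitring(n,f,rad=28,sgn=1 if 0 else -1)
E
python3 hole.py
python3 - <<'E'
import cv2
a=cv2.imread('pics/w1.png')[120:220,100:210];cv2.imwrite('pics/c4.png',cv2.resize(a,None,fx=5,fy=5,interpolation=2))
E
```

```text
top 14.5 [ 49.1 602.5 117.5] [ 48.3 602.7 117.6]
top 28 [ 19.8 602.  117. ] [ 19.4 602.  116.8]
side 14.5 [ 10.3 600.5 113.5] [ 10.1 600.5 114.7]
side 28 [ 18.6 600.5 115. ] [ 18.2 601.  115.7]
wrist 14.5 [ 45.4 603.  112. ] [ 43.5 603.1 111.5]
wrist 28 [ 47.7 603.  113. ] [ 46.5 603.2 112.9]
```

View pics/c4.png

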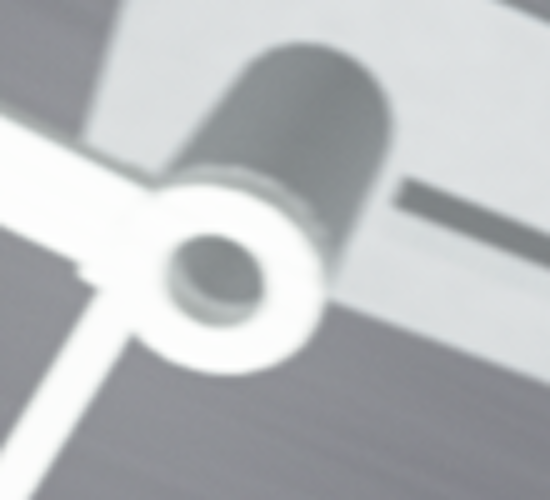

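```bash
cat > go.py <<'E'
from plan import *
from cell import get_obs
import sys
def rows(xt,Rt,x0=None,R0=None,vmax=25,wmax=.12,n=None,rnd=3):
    o=get_obs()
    if x0 is None: x0=np.array(o['ee_pos']);R0=Ro.from_euler('xyz',o['ee_rot']).as_matrix()
    w=Ro.from_matrix(Rt@R0.T).as_rotvec();dx=xt-x0
    k=n or int(max(np.ceil(np.abs(dx).max()/vmax),np.ceil(np.abs(w).max()/wmax),1))
    print('dx',dx.round(1),'w',w.round(3),'| rows',k,'row:',[(dx/k/25).round(rnd).tolist(),(w/k/.12).round(rnd).tolist()])
def chk(x,R,q0=None):
    q,c=ik(x,R,get_obs()['q'] if q0 is None else q0);print('ik',q.round(2),'%.1e'%c,'margin',np.minimum(q-LO,HI-q).min().round(2));return q
E
python3 - <<'E'
from go import *
x,R=standpose(-.5,.75,-1,0,90);print(x);q=chk(x,R)
x1,R1=standpose(-.5,.75,-1,80,90);chk(x1,R1,q)
chk(*standpose(-.5,.75,-1,0,0),q);chk(*standpose(-.5,.75,-1,160,0),q)
rows(x1,R1)
print(get_obs()['time'])
# via check of rotation path q
o=get_obs();x0=np.array(o['ee_pos']);R0=Ro.from_euler('xyz',o['ee_rot']).as_matrix();w=Ro.from_matrix(R1@R0.T).as_rotvec();q=o['q']
for s in(.25,.5,.75,1):
    q,c=ik(x0+(x1-x0)*s,Ro.from_rotvec(w*s).as_matrix()@R0,q);print(s,q.round(2),c, fk(q,P)[1][:,2].round(2))
E
```

```text
[ 444.90966516 -262.89388657  228.39635196]
ik [-0.64 -0.77  2.28  0.14  0.82 -1.76] 3.4e-30 margin 0.06
ik [-0.64 -0.77  2.15  0.13  0.95 -1.74] 2.8e-30 margin 0.06
ik [-0.62 -0.53  2.24  0.15  0.61 -1.77] 4.5e-30 margin 0.26
ik [-0.62 -0.59  2.02  0.11  0.89 -1.72] 4.1e-20 margin 0.24
dx [ -20.4 -451.2 -112.7] w [-0.048 -0.63  -1.014] | rows 19 row: [[-0.043, -0.95, -0.237], [-0.021, -0.276, -0.445]]
1.6167
0.25 [ 0.07 -0.57  1.78  0.06  1.57 -1.77] 3.0703705810816834e-28 [ 0.34  0.08 -0.94]
0.5 [-0.17 -0.71  1.94  0.05  1.4  -1.77] 1.6380837213843295e-24 [ 0.49 -0.04 -0.87]
0.75 [-0.42 -0.78  2.06  0.08  1.2  -1.77] 1.333346894762281e-21 [ 0.59 -0.18 -0.78]
1 [-0.64 -0.77  2.15  0.13  0.95 -1.74] 3.2804372001297492e-21 [ 0.64 -0.35 -0.68]
```

Run:
```python
from go import *
x1,R1=standpose(-.5,.75,-1,60,55);chk(x1,R1);rows(x1,R1,n=20)
```

```text
ik [-0.63 -0.7   2.18  0.13  0.84 -1.74] 7.2e-22 margin 0.13
dx [   2.1 -463.5 -156.6] w [-0.048 -0.63  -1.014] | rows 20 row: [[0.004, -0.927, -0.313], [-0.02, -0.262, -0.422]]
```

Emit:
jog_arm(steps=[[[0.2,-0.9,-0.2],[-0.02,-0.262,-0.422]],[[0.2,-0.9,-0.2],[-0.02,-0.262,-0.422]],[[0.2,-0.9,-0.2],[-0.02,-0.262,-0.422]],[[0.2,-0.9,-0.2],[-0.02,-0.262,-0.422]],[[0.2,-0.9,-0.2],[-0.02,-0.262,-0.422]],[[0.2,-0.9,-0.2],[-0.02,-0.262,-0.422]],[[0,-0.9,-0.3],[-0.02,-0.262,-0.422]],[[0,-0.9,-0.3],[-0.02,-0.262,-0.422]],[[0,-0.9,-0.3],[-0.02,-0.262,-0.422]],[[0,-0.9,-0.3],[-0.02,-0.262,-0.422]]])

```text
time: 2.45
ee_pos: [493.7, -33.3, 361.0]
ee_rot: [-3.083, 0.513, -3.093]
ft_force: [-0.0, -0.0, -0.0]
width: 85.3
```

```bash
python3 rec.py
python3 - <<'E'
from go import *
print(get_obs()['q'])
x1,R1=standpose(-.5,.75,-1,60,55);chk(x1,R1);rows(x1,R1,n=10)
E
```

```text
[-0.13863745 -0.61828813  1.89685991  0.0343707   1.34823503 -1.74114895]
ik [-0.63 -0.7   2.18  0.13  0.84 -1.74] 3.0e-28 margin 0.13
dx [ -26.3 -241.8  -96.4] w [-0.024 -0.314 -0.507] | rows 10 row: [[-0.105, -0.967, -0.386], [-0.02, -0.261, -0.423]]
```

Emit:
jog_arm(steps=[[[0,-0.97,-0.39],[-0.02,-0.262,-0.422]],[[0,-0.97,-0.39],[-0.02,-0.262,-0.422]],[[-0.1,-0.97,-0.39],[-0.02,-0.262,-0.422]],[[-0.1,-0.97,-0.39],[-0.02,-0.262,-0.422]],[[-0.1,-0.97,-0.39],[-0.02,-0.262,-0.422]],[[-0.1,-0.97,-0.39],[-0.02,-0.262,-0.422]],[[-0.15,-0.97,-0.39],[-0.02,-0.262,-0.422]],[[-0.15,-0.97,-0.39],[-0.02,-0.262,-0.422]],[[-0.2,-0.97,-0.39],[-0.02,-0.262,-0.422]],[[-0.2,-0.97,-0.39],[-0.02,-0.262,-0.422]],[[0,0,0],[0,0,0]],[[0,0,0],[0,0,0]]])

```text
time: 3.45
ee_pos: [465.8, -275.3, 262.8]
ee_rot: [-3.141, 0.818, 2.644]
ft_force: [0.9, -0.5, 0.5]
width: 85.5
```

```bash
python3 rec.py
cat > look.py <<'E'
from h import *
import sys
im,d=snap('wrist',sys.argv[1]);W=pts('wrist',d);np.save('pics/wrist_W.npy',W)
np.save('pics/wc.npy',np.array([camera_info('wrist')],dtype=object),allow_pickle=True)
E
python3 look.py w2.png
python3 - <<'E'
from go import *
np.set_printoptions(precision=2,suppress=True)
W=np.load('pics/wrist_W.npy');x,y,z=W[...,0],W[...,1],W[...,2]
m=(z>156)&(z<203)&(np.hypot(x-490,y+288)<18);Q=W[m]
f=least_squares(lambda v:np.hypot(Q[:,0]-v[0]-v[2]*(Q[:,2]-180),Q[:,1]-v[1]-v[3]*(Q[:,2]-180))-11,[490,-288,0,0],loss='soft_l1').x
print(len(Q),f)
print(get_obs()['q'])
x1,R1=standpose(-.5,.75,-1,0,0);chk(x1,R1);rows(x1,R1)
E
```

```text
1771 [ 488.09 -286.81    0.      0.  ]
[-0.63 -0.7   2.18  0.13  0.85 -1.75]
ik [-0.62 -0.53  2.24  0.15  0.61 -1.77] 3.2e-20 margin 0.26
dx [ 36.4 -19.7 -96.8] w [-0. -0. -0.] | rows 4 row: [[0.364, -0.197, -0.968], [-0.001, -0.003, -0.008]]
```

View pics/w2.png

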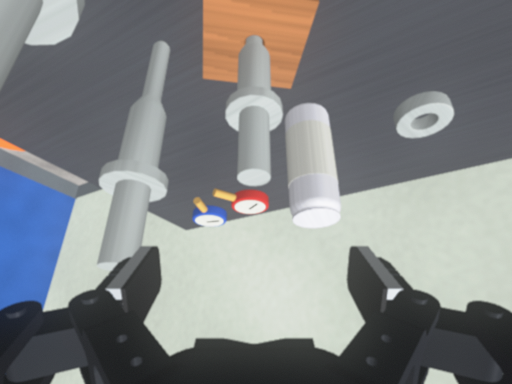

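Emit:
jog_arm(steps=[[[0.29,-0.16,-0.77],[0,0,0]],[[0.29,-0.16,-0.77],[0,0,0]],[[0.29,-0.16,-0.77],[0,0,0]],[[0.29,-0.16,-0.77],[0,0,0]],[[0.27,-0.15,-0.77],[0,0,0]],[[0,0,0],[0,0,0]]], squeeze=40)

```text
time: 4.0
ee_pos: [502.5, -293.3, 163.9]
ee_rot: [3.141, 0.815, 2.647]
ft_force: [-0.2, -0.2, -1.7]
width: 85.3
```

```bash
python3 look.py w3.png; python3 -c "
from go import *
rows(*standpose(-.5,.75,-1,0,0)); print(get_obs()['ft_force'])"
```

```text
dx [ 0.2 -1.   0.8] w [-0.002 -0.004 -0.006] | rows 1 row: [[0.007, -0.042, 0.034], [-0.016, -0.03, -0.047]]
[-0.39049189  0.04337216 -0.0062071 ]
```

View pics/w3.png

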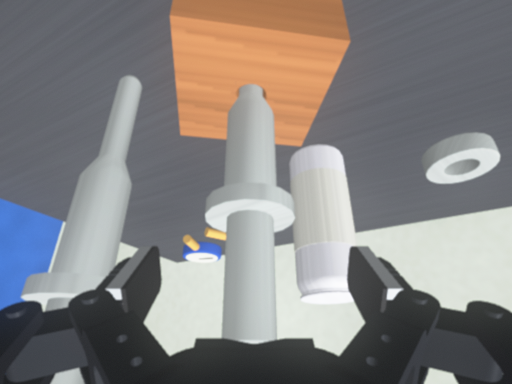

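Emit:
jog_arm(steps=[[[0,0,0],[0,0,0]],[[0,0,0],[0,0,0]],[[0,0,0],[0,0,0]],[[0,0,0],[0,0,0]],[[0,0,0],[0,0,0]],[[0,0,0],[0,0,0]],[[0,0,0],[0,0,0]],[[0,0,0],[0,0,0]]], claw=0, squeeze=90)

```text
time: 4.72
ee_pos: [502.5, -294.8, 168.6]
ee_rot: [-3.141, 0.822, 2.645]
ft_force: [-0.1, 1.0, 6.6]
width: 20.4
```

```bash
python3 look.py w4.png; python3 -c "
from go import *
rows(*standpose(-.5,.75,-1,0,0)); print(get_obs()['ft_force'],get_obs()['torque'])"
```

```text
dx [ 0.2  0.3 -1.5] w [ 0.001  0.001 -0.003] | rows 1 row: [[0.009, 0.013, -0.06], [0.006, 0.004, -0.028]]
[-1.21187169  0.59148117  5.73135616] [ 0.01573745 -0.11752009 -0.04065511]
```

View pics/w4.png

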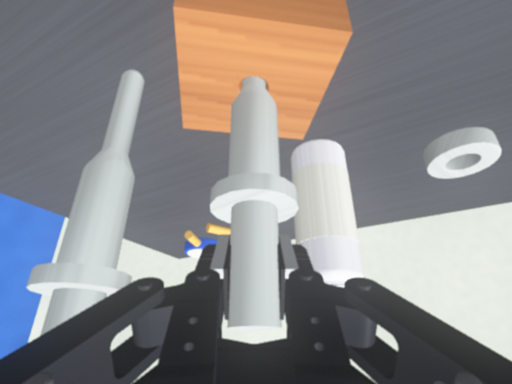

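Emit:
jog_arm(steps=[[[0,0,0.3],[0,0,0]],[[0,0,0.5],[0,0,0]],[[0,0,0.5],[0,0,0]],[[0,0,0.5],[0,0,0]],[[0,0,0.6],[0,0,0]],[[0,0,0.6],[0,0,0]],[[0,0,0.6],[0,0,0]],[[0,0,0.8],[0,0,0]],[[0,0,0.8],[0,0,0]],[[0,0,0.8],[0,0,0]],[[0,0,0.5],[0,0,0]],[[0,0,0],[0,0,0]]], squeeze=110)

```text
time: 5.77
ee_pos: [502.5, -294.8, 334.5]
ee_rot: [-3.14, 0.825, 2.646]
ft_force: [0.1, -0.0, -4.9]
width: 19.9
```

```bash
python3 look.py w5.png
cat > axle.py <<'E'
# axle axis in world & tool frame from wrist depth
from go import *
np.set_printoptions(precision=3,suppress=True)
def axlefit(W,o,seed=None,verbose=True):
    T=Ro.from_euler('xyz',o['ee_rot']).as_matrix();x0=np.array(o['ee_pos'])
    L=(W.reshape(-1,3)-x0)@T  # tool frame
    ok=np.isfinite(L[:,0]); L=L[ok]
    # nominal axle axis in tool frame: dir from tool a=.75 cam -1 : axle z = up world
    return L
E
python3 - <<'E'
from axle import *
o=get_obs();W=np.load('pics/wrist_W.npy')
L=axlefit(W,o)
a0=toolR(0,.75,-1).T@[0,0,1];g=np.array([0,0,-19.])
# axle coordinates: s along axis from grasp
s=(L-g)@a0; rad=np.linalg.norm((L-g)-s[:,None]*a0,axis=1)
m=(rad<35)&(s>-175)&(s<-32)
Q=L[m];print(m.sum())
def prof(t): return np.interp(t,[0,62,76,130,130.5,138,138.5,190],[7,7,13,13,21,21,11,11])
e1=np.cross(a0,[0,1,0]);e1/=np.linalg.norm(e1);e2=np.array([0,1,0.])
def f(v):
    ax=a0+v[2]*e1+v[3]*e2;ax/=np.linalg.norm(ax);p=g+v[0]*e1+v[1]*e2
    t=(Q-p)@ax;r=np.linalg.norm(Q-p-t[:,None]*ax,axis=1)
    return r-prof(t+165+v[4])
r=least_squares(f,[0,0,0,0,0],loss='soft_l1',f_scale=1.0);print('off e1,e2, tilt e1,e2, slide',r.x,'rms',np.sqrt(np.median(r.fun**2)),'e1 tool',e1)
print(o['ft_force'],o['width'])
E
```

```text
6033
off e1,e2, tilt e1,e2, slide [ 1.996  0.133 -0.001  0.002  1.622] rms 0.259102798244248 e1 tool [ 0.682  0.    -0.732]
[ 1.085  0.743 -5.925] 19.435084375401377
```

View pics/w5.png

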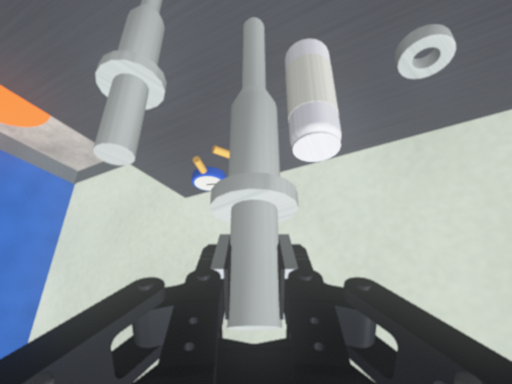

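```bash
sed -i 's/^B=.*;S=/B=np.array([602.8,115.8,150.]);S=/; s/^GR=165\./GR=166./' plan.py
python3 - <<'E'
s=open('plan.py').read()
i=s.index('    th=np.interp(d,');j=s.index('\n',i)
s=s[:i]+'    th=np.interp(d,[-60,8,40,55,62,70,76,85,95,130],[.32,.32,.24,.19,.16,.10,.06,.03,0,0])'+s[j:]
open('plan.py','w').write(s)
E
grep -n "^B=\|^GR\|th=np" plan.py
python3 - <<'E'
from go import *
ux=np.array([np.cos(YAW),np.sin(YAW),0])
x,R=borepose(-45,YAW,.75,-1)
x1=x-110*ux
o=get_obs();x0=np.array(o['ee_pos']);R0=Ro.from_euler('xyz',o['ee_rot']).as_matrix();w=Ro.from_matrix(R@R0.T).as_rotvec();q=o['q']
for s in(.25,.5,.75,1):
    X=x0+(x1-x0)*s;M=Ro.from_rotvec(w*s).as_matrix()@R0
    q,c=ik(X,M,q);g=X-19*M[:,2];a=M@(toolR(0,.75,-1).T@[0,0,1]);print(s,q.round(2),'%.0e'%c,'tip',g-166*a)
chk(x,R,q)
rows(x1,R)
E
```

```text
9:B=np.array([602.8,115.8,150.]);S=np.array([490.5,-287.8,0]);YAW=.0876
10:GR=166.
19:    th=np.interp(d,[-60,8,40,55,62,70,76,85,95,130],[.32,.32,.24,.19,.16,.10,.06,.03,0,0])
0.25 [-0.49 -0.78  2.14  0.16  0.89 -1.75] 1e-24 tip [ 490.67594012 -192.1523539   181.32043405]
0.5 [-0.3  -0.83  2.14  0.1   0.98 -1.67] 2e-02 tip [491.5769037  -94.44985241 184.93413064]
0.75 [ 0.04 -0.83  2.12 -0.15  1.03 -1.41] 8e-02 tip [492.53458394   4.99309684 189.50627901]
1 [ 0.45 -0.83  2.16 -0.56  1.02 -1.  ] 1e-01 tip [493.22178697 106.17631933 195.        ]
ik [ 0.21 -0.73  2.2  -0.21  0.55 -1.35] 1.2e-29 margin 0.1
dx [-43.9 397.7  12.9] w [-0.065 -0.317  0.579] | rows 16 row: [[-0.11, 0.994, 0.032], [-0.034, -0.165, 0.302]]
```

```bash
cat > p3.py <<'E'
from go import *
ux=np.array([np.cos(YAW),np.sin(YAW),0])
def leanpose(tip,th,H=YAW,a=.75):
    M=leanM(th);R=M@toolR(H,a,-1);g=tip+M[:,2]*GR;return g+19*R[:,2],R
if __name__=='__main__':
    q=get_obs()['q']
    for off in(-60,-70,-80):
      for zz in(45,80):
        for th in (0,.1): 
            print(off,zz,th);chk(*leanpose(B+off*ux+[0,0,zz],th),q)
    x1,R=leanpose(B-65*ux+[0,0,50],0.05)
    o=get_obs();x0=np.array(o['ee_pos']);R0=Ro.from_euler('xyz',o['ee_rot']).as_matrix();w=Ro.from_matrix(R@R0.T).as_rotvec();q=o['q']
    for s in(.25,.5,.75,1):
        X=x0+(x1-x0)*s;M=Ro.from_rotvec(w*s).as_matrix()@R0
        q,c=ik(X,M,q);g=X-19*M[:,2];a=M@(toolR(0,.75,-1).T@[0,0,1]);print(s,q.round(2),'%.0e'%c,'tip',g-166*a)
    rows(x1,R)
    q=chk(*leanpose(B-65*ux+[0,0,50],.05),q)
    for s in (.3,.6,1): q=chk(*leanpose(B-65*(1-s)*ux+[0,0,50],.05+s*.27),q)
E
python3 p3.py
```

```text
-60 45 0
ik [ 0.19 -0.62  2.01 -0.09  0.94 -1.44] 1.4e-20 margin 0.21
-60 45 0.1
ik [ 0.2  -0.71  2.09 -0.12  0.85 -1.42] 8.8e-31 margin 0.12
-60 80 0
ik [ 0.19 -0.61  1.95 -0.09  0.99 -1.45] 1.1e-20 margin 0.22
-60 80 0.1
ik [ 0.2  -0.7   2.03 -0.12  0.9  -1.43] 1.0e-30 margin 0.13
-70 45 0
ik [ 0.2  -0.65  2.02 -0.1   0.95 -1.44] 1.8e-20 margin 0.18
-70 45 0.1
ik [ 0.21 -0.74  2.11 -0.12  0.86 -1.42] 6.3e-30 margin 0.09
-70 80 0
ik [ 0.2  -0.64  1.96 -0.09  1.   -1.45] 1.0e-20 margin 0.19
-70 80 0.1
ik [ 0.21 -0.73  2.04 -0.12  0.91 -1.43] 1.1e-30 margin 0.1
-80 45 0
ik [ 0.2  -0.67  2.04 -0.1   0.96 -1.44] 2.2e-20 margin 0.16
-80 45 0.1
ik [ 0.21 -0.77  2.12 -0.13  0.88 -1.41] 1.0e-29 margin 0.06
-80 80 0
ik [ 0.2  -0.66  1.97 -0.1   1.01 -1.44] 7.0e-21 margin 0.17
-80 80 0.1
ik [ 0.21 -0.76  2.06 -0.12  0.93 -1.42] 6.2e-30 margin 0.07
0.25 [-0.44 -0.69  2.07  0.09  0.93 -1.69] 2e-22 tip [ 501.72615427 -188.89874985  183.97477418]
0.5 [-0.24 -0.74  2.09  0.03  0.95 -1.61] 2e-22 tip [513.58479918 -89.45788237 189.29330509]
0.75 [-0.01 -0.74  2.08 -0.04  0.94 -1.51] 2e-23 tip [525.70408304  10.20091599 194.63424562]
1 [ 0.2  -0.68  2.05 -0.11  0.91 -1.43] 4e-27 tip [538.04923776 110.1132796  200.        ]
dx [ 42.  405.3  21.8] w [-0.01  -0.049  0.584] | rows 17 row: [[0.099, 0.954, 0.051], [-0.005, -0.024, 0.286]]
ik [ 0.2  -0.68  2.05 -0.11  0.91 -1.43] 4.3e-27 margin 0.15
ik [ 0.2  -0.7   2.09 -0.13  0.81 -1.42] 2.5e-24 margin 0.13
ik [ 0.2  -0.72  2.13 -0.15  0.71 -1.39] 8.1e-24 margin 0.11
ik [ 0.21 -0.73  2.19 -0.2   0.56 -1.35] 6.4e-30 margin 0.1
```

Emit:
jog_arm(steps=[[[0,0.4,0.2],[0,0,0.1]],[[0.1,0.8,0.1],[0,-0.02,0.25]],[[0.1,0.95,0.05],[-0.01,-0.02,0.29]],[[0.1,0.95,0.05],[-0.01,-0.02,0.29]],[[0.1,0.95,0.05],[-0.01,-0.02,0.29]],[[0.1,0.95,0.05],[-0.01,-0.02,0.29]],[[0.1,0.95,0.05],[-0.01,-0.02,0.29]],[[0.1,0.95,0.05],[-0.01,-0.02,0.29]],[[0.1,0.95,0.05],[-0.01,-0.02,0.29]],[[0.1,0.95,0.05],[-0.01,-0.02,0.29]],[[0.1,0.95,0.05],[0,-0.03,0.3]],[[0.1,0.95,0.05],[0,-0.03,0.3]]])

```text
time: 6.82
ee_pos: [529.2, -25.4, 348.7]
ee_rot: [-3.14, 0.849, 3.041]
ft_force: [0.2, -0.3, -5.4]
width: 19.4
```

```bash
python3 -c "
from p3 import *
print(get_obs()['q']);rows(*leanpose(B-65*ux+[0,0,50],.05),n=6)"
```

```text
[-0.09143217 -0.74144079  2.08008557 -0.01029806  0.95423031 -1.55898963]
dx [ 15.  136.    4.9] w [ 0.001 -0.022  0.189] | rows 6 row: [[0.1, 0.907, 0.033], [0.001, -0.031, 0.263]]
```

Emit:
jog_arm(steps=[[[0.1,0.95,0.03],[0,-0.03,0.27]],[[0.1,0.95,0.03],[0,-0.03,0.27]],[[0.1,0.95,0.03],[0,-0.03,0.27]],[[0.1,0.95,0.03],[0,-0.03,0.27]],[[0.1,0.9,0.03],[0,-0.03,0.27]],[[0.1,0.7,0.03],[0,-0.03,0.22]],[[0,0,0],[0,0,0]],[[0,0,0],[0,0,0]]])

```text
time: 7.48
ee_pos: [544.2, 108.9, 353.0]
ee_rot: [-3.139, 0.87, -3.054]
ft_force: [0.3, -0.0, -4.9]
width: 19.8
```

```bash
python3 -c "
from p3 import *
print(get_obs()['q']);rows(*leanpose(B-65*ux+[0,0,50],.05),n=1);rows(*leanpose(B-30*ux+[0,0,50],.18));rows(*leanpose(B-0*ux+[0,0,50],.32))"; python3 look.py w6.png; python3 -c "
from h import *
snap('side','s6.png')"
```

```text
[ 0.19567681 -0.67991873  2.04855295 -0.1071909   0.9090852  -1.43501061]
dx [0.1 1.7 0.5] w [ 0.001 -0.001  0.001] | rows 1 row: [[0.002, 0.069, 0.022], [0.012, -0.008, 0.012]]
dx [15.   3.   0.1] w [ 0.013 -0.13   0.002] | rows 2 row: [[0.301, 0.061, 0.001], [0.053, -0.544, 0.006]]
dx [23.8  3.8 -3.4] w [ 0.025 -0.27   0.002] | rows 3 row: [[0.317, 0.051, -0.045], [0.069, -0.75, 0.005]]
```

View pics/w6.png

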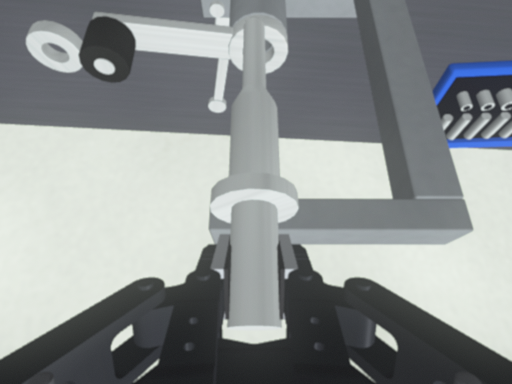

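View pics/s6.png

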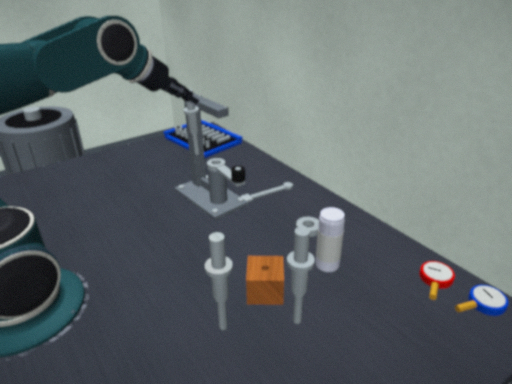

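```bash
cat > fitax.py <<'E'
from p3 import *
np.set_printoptions(precision=3,suppress=True)
a0=toolR(0,.75,-1).T@[0,0,1];g0=np.array([0,0,-19.]);e1=np.cross(a0,[0,1,0]);e2=np.array([0,1,0.])
def prof(t): return np.interp(t,[0,62,76,130,130.5,138,138.5,190],[7,7,13,13,21,21,11,11])
def fitaxle(W,o,smin=-160,verbose=True):
    T=Ro.from_euler('xyz',o['ee_rot']).as_matrix();x0=np.array(o['ee_pos'])
    L=(W.reshape(-1,3)-x0)@T;L=L[np.isfinite(L[:,0])]
    s=(L-g0)@a0;rad=np.linalg.norm((L-g0)-s[:,None]*a0,axis=1)
    Q=L[(rad<30)&(s>smin)&(s<-32)]
    def ax(v):
        a=a0+v[2]*e1+v[3]*e2;return g0+v[0]*e1+v[1]*e2,a/np.linalg.norm(a)
    def f(v):
        p,a=ax(v);t=(Q-p)@a;return np.linalg.norm(Q-p-t[:,None]*a,axis=1)-prof(t+166+v[4])
    r=least_squares(f,[0,0,0,0,0],loss='soft_l1',f_scale=1.);p,a=ax(r.x)
    aw=T@a;pw=x0+T@p;tip=pw-aw*(166+r.x[4])
    if verbose: print('axle fit tool',r.x,'n',len(Q),'| tip',tip.round(1),'axis',aw.round(3),'collar',(tip+130*aw).round(1))
    return tip,aw,r.x
if __name__=='__main__':
    from hole import fitring
    import sys
    o=get_obs();W=np.load('pics/wrist_W.npy')
    fitaxle(W,o)
    for r,s in((28,-1),(14.5,1)): fitring('wrist','pics/wrist_last.png',rad=r,sgn=s)
    x,y,z=W[...,0],W[...,1],W[...,2];m=(abs(z-150)<3)&(np.hypot(x-602,y-115)<32);print('eye pts z',np.median(W[m],0),m.sum())
E
python3 fitax.py
```

```text
axle fit tool [ 1.7  0.8 -0.   0.   0.9] n 6038 | tip [536.1 107.5 199.1] axis [-0. -0.  1.] collar [529.9 107.3 329. ]
wrist 28 [ 49.2 603.  117. ] [ 46.2 602.8 117.1]
wrist 14.5 [ 39.6 602.5 116.5] [ 35.3 602.6 116.5]
eye pts z [596.3 123.3 150.9] 1417
```

```bash
sed -i 's/^B=.*;S=/B=np.array([603.6,117,150.]);S=/;s/^GR=166\./GR=166.5/' plan.py; python3 -c "
from p3 import *
rows(*leanpose(B-30*ux+[0,0,40],.18),n=4);x0,R0=leanpose(B-30*ux+[0,0,40],.18);rows(*leanpose(B-0*ux+[0,0,20],.32),x0=x0,R0=R0,n=4)
x0,R0=leanpose(B-0*ux+[0,0,20],.32);rows(*leanpose(B-0*ux+[0,0,8],.32),x0=x0,R0=R0,n=2);chk(x0,R0)
"
```

```text
dx [ 15.6   5.4 -10.1] w [ 0.013 -0.129  0.004] | rows 4 row: [[0.156, 0.054, -0.101], [0.026, -0.27, 0.007]]
dx [  8.7   0.8 -23.4] w [ 0.012 -0.139 -0.   ] | rows 4 row: [[0.087, 0.008, -0.234], [0.026, -0.291, -0.0]]
dx [  0.   0. -12.] w [0. 0. 0.] | rows 2 row: [[0.0, 0.0, -0.24], [0.0, 0.0, 0.0]]
ik [ 0.21 -0.73  2.23 -0.23  0.51 -1.32] 1.3e-28 margin 0.1
```

Emit:
jog_arm(steps=[[[0.16,0.05,-0.1],[0.026,-0.27,0.007]],[[0.16,0.05,-0.1],[0.026,-0.27,0.007]],[[0.16,0.05,-0.1],[0.026,-0.27,0.007]],[[0.15,0.06,-0.1],[0.026,-0.27,0.007]],[[0.087,0.01,-0.234],[0.026,-0.291,0]],[[0.087,0.01,-0.234],[0.026,-0.291,0]],[[0.087,0.01,-0.234],[0.026,-0.291,0]],[[0.087,0.01,-0.234],[0.026,-0.291,0]],[[0,0,-0.24],[0,0,0]],[[0,0,0],[0,0,0]],[[0,0,0],[0,0,0]]])

```text
time: 8.5
ee_pos: [569.1, 113.7, 315.1]
ee_rot: [3.141, 1.141, -3.055]
ft_force: [-0.8, 0.0, -4.4]
width: 19.9
```

```bash
python3 look.py w7.png;  python3 fitax.py; python3 -c "
from p3 import *
rows(*leanpose(B+[0,0,14],.32),n=1)
from h import *
snap('side','s7.png');im,_=snap('top','t7.png')
a=cv2.imread('pics/s7.png')[60:220,140:300];b=cv2.imread('pics/w7.png')[0:192,130:386]
cv2.imwrite('pics/c7.png',np.hstack([cv2.resize(a,(380,380)),cv2.resize(b,(400,380))]))"
```

```text
axle fit tool [ 1.4  0.3 -0.   0.   0.6] n 6003 | tip [602.4 116.8 165.1] axis [-0.3 -0.   0.9] collar [562.  113.5 288.6]
wrist 28 [  4.  604.5 120. ] [  2.4 605.2 120.1]
wrist 14.5 [  1.7 605.  121. ] [  1.3 605.2 120.5]
eye pts z [611.  113.2 151.4] 1362
dx [-0.6  0.1 -1.7] w [-0.     0.001  0.001] | rows 1 row: [[-0.023, 0.003, -0.069], [-0.004, 0.011, 0.005]]
```

View pics/c7.png

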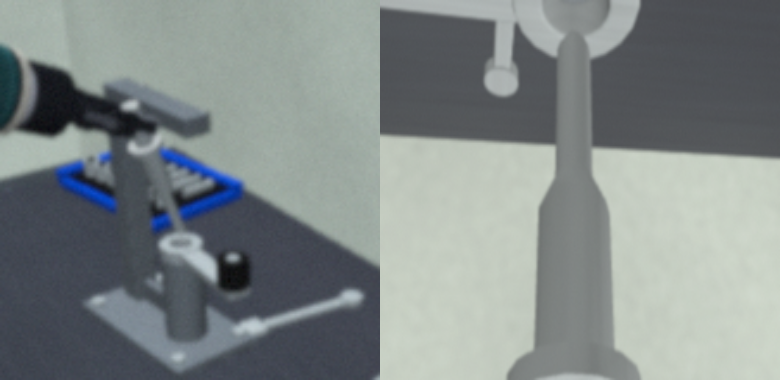

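```bash
cat > ins.py <<'E'
from p3 import *
import sys
def seq(ds,off=(0,0,0)):
    rr=[]
    for a,b in zip(ds[:-1],ds[1:]):
        x0,R0=borepose(a,YAW,.75,-1);x1,R1=borepose(b,YAW,.75,-1)
        w=Ro.from_matrix(R1@R0.T).as_rotvec()
        rr.append([((x1-x0)/25).round(3).tolist(),(w/.12).round(3).tolist()])
    print(rr); chk(*borepose(ds[-1],YAW,.75,-1))
if __name__=='__main__':
    seq([float(v) for v in sys.argv[1:]])
E
python3 ins.py -14 -7 0 6 12 18 24
```

```text
[[[0.0, 0.0, -0.28], [0.0, 0.0, 0.0]], [[0.0, 0.0, -0.28], [0.0, 0.0, 0.0]], [[0.04, 0.003, -0.24], [0.0, 0.0, 0.0]], [[0.097, 0.009, -0.226], [-0.007, 0.083, -0.0]], [[0.122, 0.011, -0.221], [-0.011, 0.125, -0.0]], [[0.119, 0.01, -0.222], [-0.011, 0.125, 0.0]]]
ik [ 0.2  -0.67  2.26 -0.23  0.47 -1.31] 1.2e-20 margin 0.16
```

Emit:
jog_arm(steps=[[[0,0,-0.28],[0,0,0]],[[0,0,-0.28],[0,0,0]],[[0.04,0.003,-0.24],[0,0,0]],[[0.097,0.009,-0.226],[-0.007,0.083,0]],[[0.122,0.011,-0.221],[-0.011,0.125,0]],[[0.119,0.01,-0.222],[-0.011,0.125,0]],[[0,0,0],[0,0,0]],[[0,0,0],[0,0,0]]])

```text
time: 9.32
ee_pos: [578.9, 115.0, 278.1]
ee_rot: [3.141, 1.101, -3.055]
ft_force: [0.8, 0.4, -4.9]
width: 19.4
```

```bash
python3 look.py w8.png;  python3 fitax.py|head -1; python3 ins.py 24 30 36 42 48 54; python3 -c "
from p3 import *
rows(*borepose(24,YAW,.75,-1),n=1);o=get_obs();print(o['ft_force'],o['torque'])
from h import *
snap('side','s8.png')
a=cv2.imread('pics/s8.png')[60:220,140:300];b=cv2.imread('pics/w8.png')[0:192,130:386]
cv2.imwrite('pics/c8.png',np.hstack([cv2.resize(a,(380,380)),cv2.resize(b,(400,380))]))"
```

```text
axle fit tool [-4.9  0.8 -0.1  0.   3.2] n 10336 | tip [593.9 115.2 121.4] axis [-0.2 -0.   1. ] collar [572.9 114.9 249.7]
[[[0.115, 0.01, -0.223], [-0.011, 0.125, -0.0]], [[0.112, 0.01, -0.225], [-0.011, 0.125, 0.0]], [[0.117, 0.01, -0.225], [-0.012, 0.138, 0.0]], [[0.13, 0.011, -0.224], [-0.015, 0.166, -0.0]], [[0.126, 0.011, -0.226], [-0.015, 0.166, 0.0]]]
ik [ 0.19 -0.59  2.22 -0.19  0.51 -1.35] 4.9e-23 margin 0.24
dx [-0.7 -0.2 -1. ] w [-0.     0.001  0.   ] | rows 1 row: [[-0.029, -0.009, -0.042], [-0.003, 0.01, 0.001]]
[ 0.29005266 -0.23619437 -4.92837125] [-0.14809022  1.22557064  0.03454192]
```

View pics/c8.png

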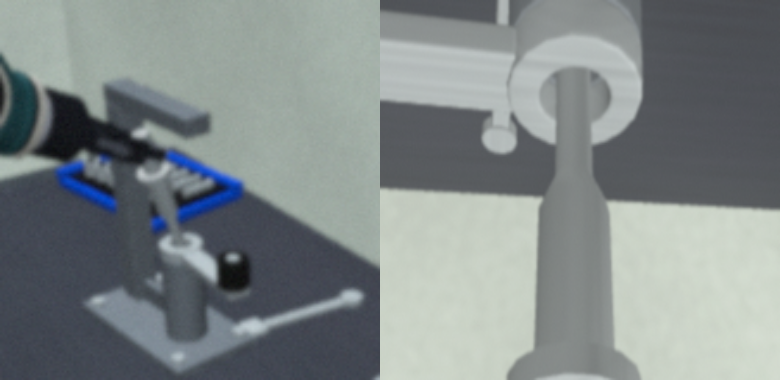

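Emit:
jog_arm(steps=[[[0.115,0.01,-0.223],[-0.011,0.125,0]],[[0.112,0.01,-0.225],[-0.011,0.125,0]],[[0.117,0.01,-0.225],[-0.012,0.138,0]],[[0.13,0.011,-0.224],[-0.015,0.166,0]],[[0.126,0.011,-0.226],[-0.015,0.166,0]],[[0,0,0],[0,0,0]],[[0,0,0],[0,0,0]]])

```text
time: 10.0
ee_pos: [593.9, 116.3, 249.8]
ee_rot: [3.141, 1.014, -3.054]
ft_force: [-0.4, -0.1, -5.3]
width: 19.7
```

```bash
python3 look.py w9.png; python3 ins.py 54 58 62 66 70 73 76; python3 -c "
from p3 import *
rows(*borepose(54,YAW,.75,-1),n=1);o=get_obs();print(o['ft_force'],o['torque'])
from h import *
snap('side','s9.png')
a=cv2.imread('pics/s9.png')[60:220,140:300];b=cv2.imread('pics/w9.png')[0:192,130:386]
cv2.imwrite('pics/c9.png',np.hstack([cv2.resize(a,(380,380)),cv2.resize(b,(400,380))]))"
```

```text
[[[0.095, 0.008, -0.151], [-0.012, 0.134, 0.0]], [[0.097, 0.009, -0.152], [-0.012, 0.142, -0.0]], [[0.176, 0.015, -0.15], [-0.022, 0.249, 0.0]], [[0.162, 0.014, -0.155], [-0.022, 0.249, -0.0]], [[0.102, 0.009, -0.12], [-0.015, 0.166, 0.0]], [[0.096, 0.008, -0.123], [-0.015, 0.166, -0.0]]]
ik [ 0.18 -0.48  2.13 -0.13  0.61 -1.4 ] 3.2e-20 margin 0.35
dx [-0.7 -0.2 -0.8] w [-0.     0.001  0.   ] | rows 1 row: [[-0.027, -0.009, -0.033], [-0.002, 0.009, 0.001]]
[ 0.57248463  0.43910301 -6.1571375 ] [-0.11006902  1.1304127   0.03438993]
```

View pics/c9.png

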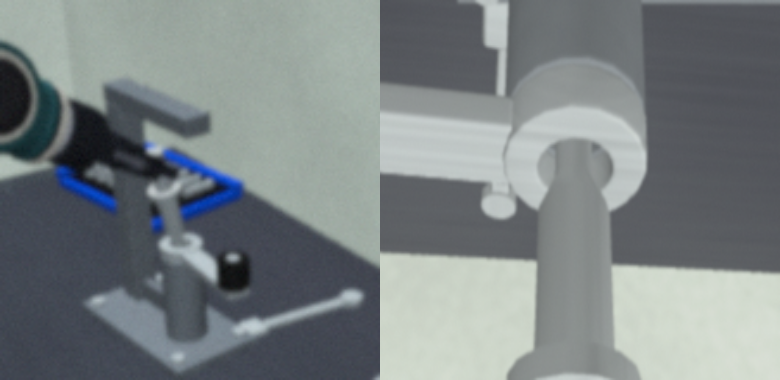

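Emit:
jog_arm(steps=[[[0.095,0.008,-0.151],[-0.012,0.134,0]],[[0.097,0.009,-0.152],[-0.012,0.142,0]],[[0.176,0.015,-0.15],[-0.022,0.249,0]],[[0.162,0.014,-0.155],[-0.022,0.249,0]],[[0,0,0],[0,0,0]]])

```text
time: 10.52
ee_pos: [607.8, 117.5, 235.0]
ee_rot: [3.141, 0.919, -3.054]
ft_force: [0.7, 0.1, -5.2]
width: 19.7
```

```bash
python3 look.py w10.png; python3 -c "
from p3 import *
rows(*borepose(70,YAW,.75,-1),n=1);o=get_obs();print(o['ft_force'],o['torque'])
from h import *
snap('side','s10.png')
a=cv2.imread('pics/s10.png')[60:220,140:300];b=cv2.imread('pics/w10.png')[40:136,194:322]
cv2.imwrite('pics/c10.png',np.hstack([cv2.resize(a,(300,380)),cv2.resize(b,(500,380))]))"
```

```text
dx [-1.2 -0.2 -0.9] w [-0.  0.  0.] | rows 1 row: [[-0.046, -0.009, -0.035], [-0.002, 0.002, 0.002]]
[-0.03198971  0.47155429 -5.27640812] [-0.07457186  1.0396857  -0.01378791]
```

View pics/c10.png

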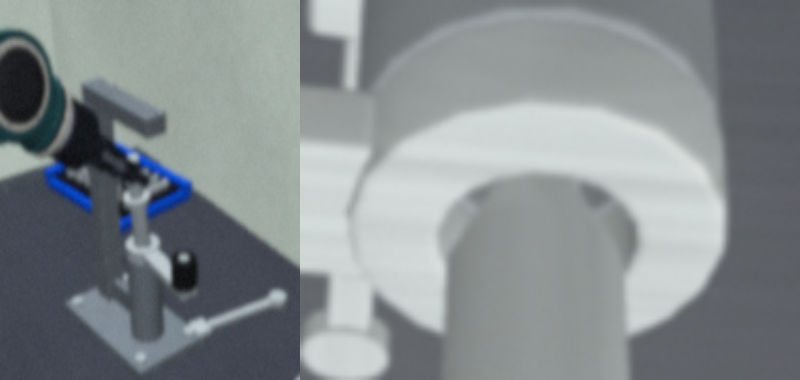

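```bash
python3 ins.py 70 73 76 79 82
```

```text
[[[0.102, 0.009, -0.12], [-0.015, 0.166, 0.0]], [[0.096, 0.008, -0.123], [-0.015, 0.166, -0.0]], [[0.043, 0.004, -0.122], [-0.007, 0.083, 0.0]], [[0.042, 0.004, -0.123], [-0.007, 0.083, 0.0]]]
ik [ 0.18 -0.46  2.12 -0.12  0.62 -1.41] 1.9e-28 margin 0.37
```

Emit:
jog_arm(steps=[[[0.09,0.009,-0.12],[-0.015,0.166,0]],[[0.09,0.008,-0.123],[-0.015,0.166,0]],[[0.04,0.004,-0.122],[-0.007,0.083,0]],[[0,0,0],[0,0,0]]])

```text
time: 10.95
ee_pos: [612.6, 118.0, 225.5]
ee_rot: [3.141, 0.871, -3.054]
ft_force: [0.5, 0.2, -4.9]
width: 19.8
```

```bash
python3 look.py w11.png; python3 -c "
from p3 import *
rows(*borepose(79,YAW,.75,-1),n=1);o=get_obs();print(o['ft_force'],o['torque'])
from h import *
snap('side','s11.png')
a=cv2.imread('pics/s11.png')[60:220,140:300];b=cv2.imread('pics/w11.png')[40:136,194:322]
cv2.imwrite('pics/c11.png',np.hstack([cv2.resize(a,(300,380)),cv2.resize(b,(500,380))]))"
```

```text
dx [-0.1 -0.2 -0.6] w [-0.     0.001  0.   ] | rows 1 row: [[-0.005, -0.009, -0.024], [-0.001, 0.006, 0.001]]
[ 0.29057104  0.4895026  -4.86262496] [-0.09535309  0.94211966  0.00684279]
```

View pics/c11.png

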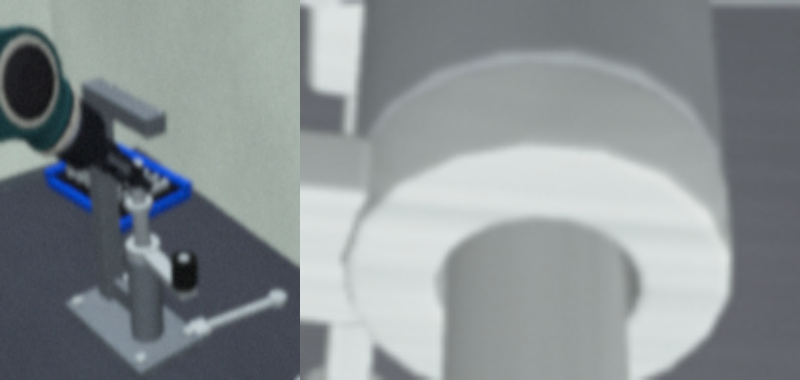

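```bash
python3 ins.py 79 82 85 90 95 100
```

```text
[[[0.042, 0.004, -0.123], [-0.007, 0.083, 0.0]], [[0.041, 0.004, -0.123], [-0.007, 0.083, -0.0]], [[0.061, 0.005, -0.206], [-0.011, 0.125, -0.0]], [[0.059, 0.005, -0.208], [-0.011, 0.125, 0.0]], [[0.0, 0.0, -0.2], [0.0, 0.0, 0.0]]]
ik [ 0.18 -0.42  2.11 -0.11  0.63 -1.42] 8.4e-30 margin 0.39
```

Emit:
jog_arm(steps=[[[0.042,0.02,-0.123],[-0.007,0.083,0]],[[0.041,0.004,-0.123],[-0.007,0.083,0]],[[0.03,0.002,-0.1],[-0.005,0.062,0]],[[0.03,0.003,-0.1],[-0.005,0.062,0]],[[0,0,0],[0,0,0]]])

```text
time: 11.47
ee_pos: [616.0, 118.7, 214.2]
ee_rot: [3.141, 0.836, -3.054]
ft_force: [0.3, 0.3, -5.4]
width: 19.7
```

```bash
python3 look.py w12.png; python3 -c "
from p3 import *
rows(*borepose(90,YAW,.75,-1),n=1);o=get_obs();print(o['ft_force'],o['torque'])
from h import *
snap('side','s12.png')
a=cv2.imread('pics/s12.png')[60:220,140:300];b=cv2.imread('pics/w12.png')[60:156,194:322]
cv2.imwrite('pics/c12.png',np.hstack([cv2.resize(a,(300,380)),cv2.resize(b,(500,380))]))"
```

```text
dx [-0.  -0.6 -0.8] w [-0.     0.001  0.   ] | rows 1 row: [[-0.0, -0.026, -0.03], [-0.003, 0.007, 0.001]]
[ 3.67027217e-03  2.33452367e-01 -6.44207324e+00] [-0.05846583  0.93651011  0.00192249]
```

View pics/c12.png

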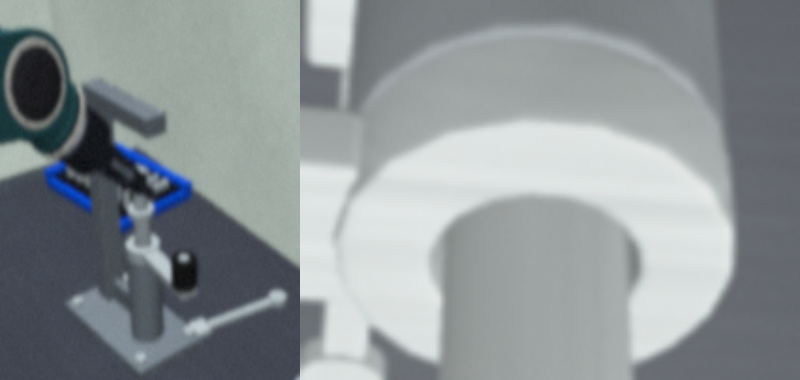

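Emit:
jog_arm(steps=[[[0.03,0.002,-0.1],[-0.005,0.062,0]],[[0.03,0.003,-0.1],[-0.005,0.062,0]],[[0,0,-0.15],[0,0,0]],[[0,0,-0.15],[0,0,0]],[[0,0,0],[0,0,0]]])

```text
time: 11.98
ee_pos: [617.1, 118.8, 201.0]
ee_rot: [3.141, 0.821, -3.054]
ft_force: [-0.4, 0.4, -6.5]
width: 19.8
```

```bash
python3 look.py w13.png; python3 -c "
from p3 import *
rows(*borepose(102.5,YAW,.75,-1),n=1);o=get_obs();print(o['ft_force'],o['torque'])
from h import *
b=cv2.imread('pics/w13.png')[60:190,174:342]
cv2.imwrite('pics/c13.png',cv2.resize(b,None,fx=4,fy=4))"
```

```text
dx [ 0.3 -0.6 -0.4] w [-0.     0.001  0.   ] | rows 1 row: [[0.01, -0.024, -0.016], [-0.003, 0.004, 0.001]]
[-0.04469261 -0.58943163 -6.03597601] [-0.02859824  0.93108948 -0.05375058]
```

View pics/c13.png

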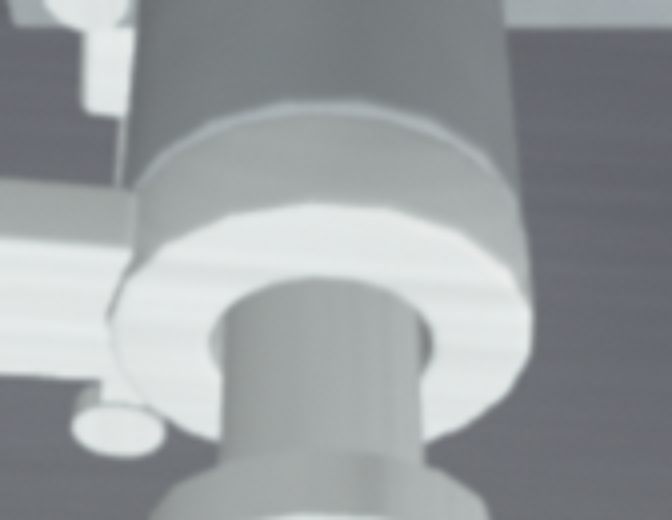

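Emit:
jog_arm(steps=[[[0,0,-0.2],[0,0,0]],[[0,0,-0.2],[0,0,0]],[[0,0,-0.2],[0,0,0]],[[0,0,-0.2],[0,0,0]],[[0,0,0],[0,0,0]]])

```text
time: 12.45
ee_pos: [617.0, 118.8, 180.6]
ee_rot: [3.141, 0.821, -3.054]
ft_force: [-0.5, 0.8, -5.9]
width: 19.7
```

```bash
python3 look.py w14.png; python3 -c "
from p3 import *
rows(*borepose(122.5,YAW,.75,-1),n=1);o=get_obs();print(o['ft_force'],o['torque'])
from h import *
b=cv2.imread('pics/w14.png')[60:190,174:342]
cv2.imwrite('pics/c14.png',cv2.resize(b,None,fx=4,fy=4))"
```

```text
dx [ 0.3 -0.6 -0.2] w [-0.  0.  0.] | rows 1 row: [[0.013, -0.022, -0.01], [-0.003, 0.002, 0.001]]
[ 0.28187284 -0.63314607 -4.88727148] [-0.09917952  0.93145197 -0.02772085]
```

View pics/c14.png

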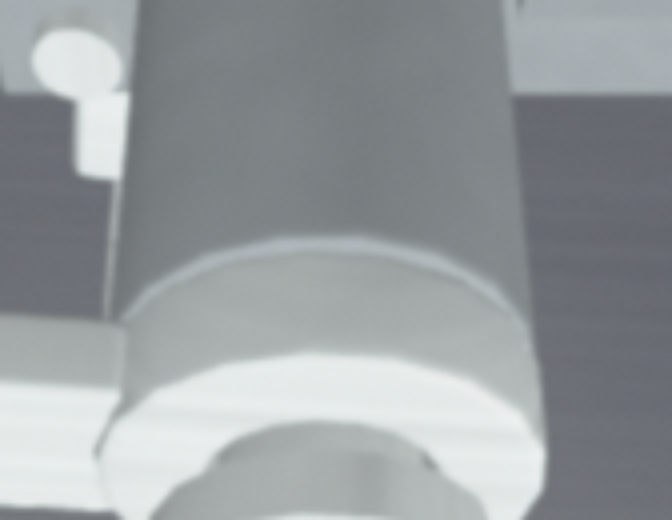

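Still free; about 7 mm to go. I'll lower slowly until contact shows.

Emit:
jog_arm(steps=[[[0,0,-0.1],[0,0,0]],[[0,0,-0.08],[0,0,0]],[[0,0,0],[0,0,0]]])

```text
time: 12.75
ee_pos: [617.3, 118.8, 177.5]
ee_rot: [3.141, 0.822, -3.055]
ft_force: [-0.0, 0.5, -5.7]
width: 19.5
```

Emit:
jog_arm(steps=[[[0,0,-0.04],[0,0,0]],[[0,0,0],[0,0,0]]])

```text
time: 12.92
ee_pos: [617.4, 118.8, 176.8]
ee_rot: [3.141, 0.822, -3.055]
ft_force: [0.5, 0.5, -5.4]
width: 19.8
```

Emit:
jog_arm(steps=[[[0,0,-0.04],[0,0,0]],[[0,0,0],[0,0,0]]])

```text
time: 13.08
ee_pos: [617.4, 118.8, 175.8]
ee_rot: [3.141, 0.822, -3.054]
ft_force: [-0.2, -0.8, -5.1]
width: 19.8
```

Emit:
jog_arm(steps=[[[0,0,-0.04],[0,0,0]],[[0,0,0],[0,0,0]]])

```text
time: 13.25
ee_pos: [617.4, 118.8, 174.7]
ee_rot: [3.141, 0.822, -3.054]
ft_force: [0.6, 0.2, -6.0]
width: 19.6
```

Emit:
jog_arm(steps=[[[0,0,-0.04],[0,0,0]],[[0,0,0],[0,0,0]]])

```text
time: 13.42
ee_pos: [617.5, 118.8, 173.8]
ee_rot: [3.141, 0.823, -3.055]
ft_force: [-0.2, 0.1, -5.2]
width: 19.6
```

```bash
python3 -c "
from h import *
o=get_obs();print(o['ft_force'],o['torque'],o['ee_pos'])
snap('wrist','w15.png')
snap('side','s15.png')
a=cv2.imread('pics/s15.png')[110:220,170:280];b=cv2.imread('pics/w15.png')[60:230,154:362]
cv2.imwrite('pics/c15.png',np.hstack([cv2.resize(a,(380,380)),cv2.resize(b,(400,380))]))"
```

```text
[-0.2  0.1 -5.2] [-0.1  0.9 -0. ] [617.5 118.8 173.8]
```

View pics/c15.png

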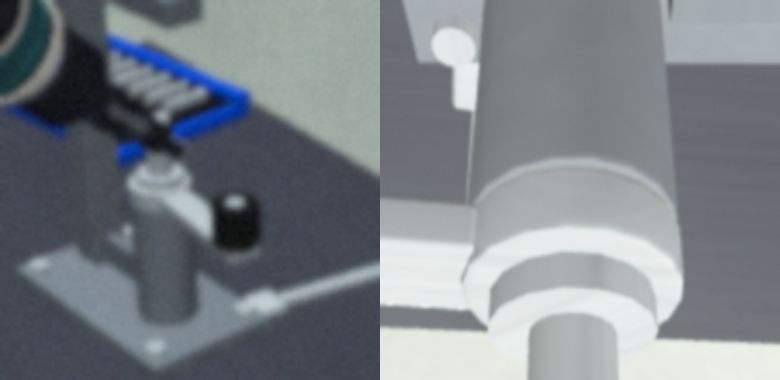

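Emit:
jog_arm(steps=[[[0,0,-0.03],[0,0,0]],[[0,0,0],[0,0,0]]])

```text
time: 13.68
ee_pos: [617.7, 118.9, 173.7]
ee_rot: [3.141, 0.824, -3.055]
ft_force: [0.1, -0.1, -2.0]
width: 20.0
```

Emit:
jog_arm(steps=[[[0,0,-0.03],[0,0,0]],[[0,0,0],[0,0,0]]])

```text
time: 13.85
ee_pos: [617.9, 118.9, 173.7]
ee_rot: [3.141, 0.825, -3.055]
ft_force: [-3.9, -0.4, 5.2]
width: 19.9
```

Emit:
jog_arm(steps=[[[0,0,-0.03],[0,0,0]],[[0,0,0],[0,0,0]]])

```text
time: 14.02
ee_pos: [618.2, 119.0, 173.7]
ee_rot: [3.141, 0.826, -3.055]
ft_force: [-5.8, -2.1, 7.6]
width: 19.7
```

Emit:
jog_arm(steps=[[[-0.02,0,0.04],[0,0,0]],[[0,0,0],[0,0,0]],[[0,0,0],[0,0,0]]], squeeze=40)

```text
time: 14.27
ee_pos: [617.4, 118.9, 173.7]
ee_rot: [3.141, 0.824, -3.055]
ft_force: [1.6, -0.2, 5.1]
width: 19.6
```

Emit:
jog_arm(steps=[[[0,0,0],[0,0,0]],[[0,0,0],[0,0,0]],[[0,0,0],[0,0,0]],[[0,0,0],[0,0,0]],[[0,0,0],[0,0,0]]], claw=65)

```text
time: 14.68
ee_pos: [616.8, 118.8, 172.3]
ee_rot: [3.141, 0.822, -3.054]
ft_force: [-0.6, 0.2, 0.6]
width: 55.5
```

```bash
python3 -c "
from h import *
o=get_obs();print(o['ft_force'],o['ee_pos'],o['width'])
snap('wrist','w16.png')
snap('side','s16.png')
a=cv2.imread('pics/s16.png')[110:220,170:280];b=cv2.imread('pics/w16.png')
cv2.imwrite('pics/c16.png',np.hstack([cv2.resize(a,(380,380)),cv2.resize(b,(400,380))]))"
```

```text
[-0.6  0.2  0.6] [616.8 118.8 172.3] 55.47605315717449
```

View pics/c16.png

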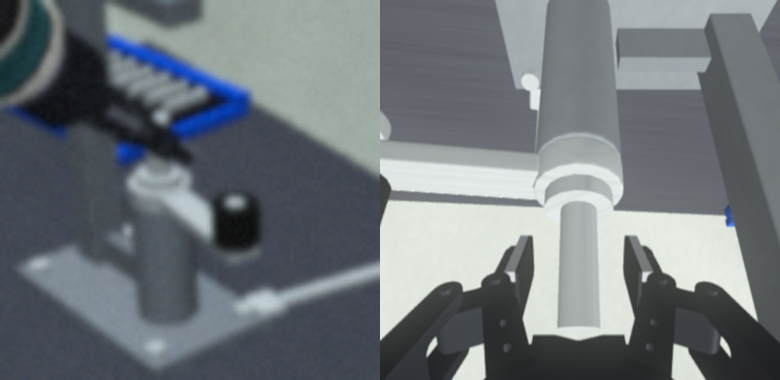

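```bash
python3 -c "
from p3 import *
o=get_obs();x=np.array(o['ee_pos']);R=Ro.from_euler('xyz',o['ee_rot']).as_matrix();print(R[:,2])
for b in(40,60,80): chk(x-R[:,2]*b,R)
chk(x-R[:,2]*60+[0,0,60],R)
"
```

```text
[ 0.72979572  0.0643249  -0.68063244]
ik [ 0.19 -0.5   2.17 -0.12  0.65 -1.41] 3.7e-29 margin 0.33
ik [ 0.19 -0.55  2.18 -0.12  0.69 -1.41] 3.6e-21 margin 0.28
ik [ 0.2  -0.6   2.19 -0.12  0.74 -1.41] 8.7e-30 margin 0.23
ik [ 0.19 -0.57  2.1  -0.11  0.8  -1.42] 7.7e-30 margin 0.26
```

Emit:
jog_arm(steps=[[[-0.36,-0.032,0.34],[0,0,0]],[[-0.72,-0.064,0.68],[0,0,0]],[[-0.72,-0.064,0.68],[0,0,0]],[[-0.72,-0.064,0.68],[0,0,0]],[[0,0,0],[0,0,0]]])

```text
time: 15.2
ee_pos: [552.9, 113.3, 236.7]
ee_rot: [3.14, 0.828, -3.055]
ft_force: [0.1, -0.2, 1.9]
width: 55.6
```

```bash
python3 look.py w17.png; python3 -c "
from h import *
o=get_obs();print(o['ft_force'],o['ee_pos'],o['time'],o['q'])
snap('side','s17.png');np.save('pics/side_W.npy',pts('side',np.load('pics/side_d.npy')))
snap('top','t17.png');np.save('pics/top_W.npy',pts('top',np.load('pics/top_d.npy')))
for n in('side','top','wrist'):
    W=np.load('pics/%s_W.npy'%n);x,y,z=W[...,0],W[...,1],W[...,2]
    m=(abs(z-210)<4)&(np.hypot(x-603,y-116)<18);print(n,'top face',m.sum(),np.mean(W[m],0))
    m=(abs(z-158)<3)&(np.hypot(x-603,y-116)<24);print(n,'collar top',m.sum(),np.mean(W[m],0),np.median(W[m][:,2]))
    m=(z>181)&(z<188)&(np.hypot(x-599,y+13)<40);print(n,'roller',m.sum(),np.mean(W[m],0))
a=cv2.imread('pics/s17.png')[110:220,170:280];b=cv2.imread('pics/w17.png')
cv2.imwrite('pics/c17.png',np.hstack([cv2.resize(a,(380,380)),cv2.resize(b,(400,380))]))"
```

```text
[-0.6 -0.2 -0.4] [553.6 113.4 234.9] 15.25 [ 0.2 -0.6  2.2 -0.1  0.8 -1.4]
side top face 29 [601.6 115.6 209.6]
side collar top 48 [598.  110.5 158.3] 158.3851301151701
side roller 88 [595.5 -15.7 184.5]
top top face 72 [603.7 116.7 210.2]
top collar top 121 [601.1 112.  158.1] 158.22506063256967
top roller 201 [599.  -13.2 184.5]
wrist top face 421 [598.8 117.5 208.6]
wrist collar top 983 [594.2 117.1 157.2] 157.1026882156901
wrist roller 1452 [593.  -10.9 183. ]
```

View pics/c17.png

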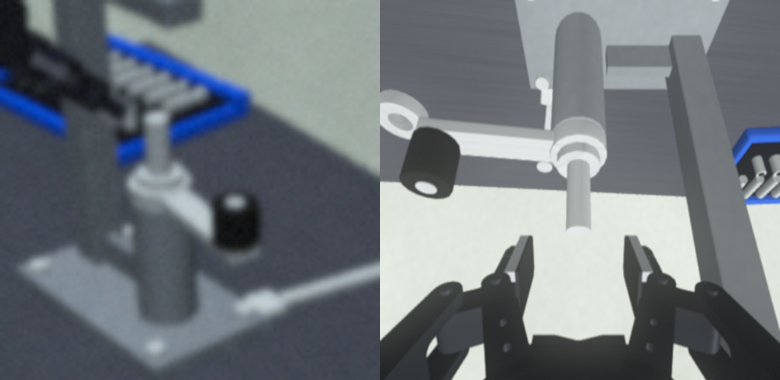

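```bash
cat > rk.py <<'E'
from p3 import *
BB=np.array([603.2,117.2,0])
def rp(th,z=152,H=YAW+np.pi/2,a=1.17,cam=1):
    c=BB+130*np.array([np.sin(YAW+th),-np.cos(YAW+th),0]);c[2]=z
    R=toolR(H,a,cam)
    # centre the tool axis on roller centre at z~168
    return c-R[:,2]*0+np.array([R[0,2],R[1,2],0])*((168-z)/R[2,2]),R
if __name__=='__main__':
    o=get_obs();q=o['q']
    for z in(300,152):
        for th in(-.12,-.45,.45): q=chk(*rp(th,z),q)
    x,R=rp(-.122,270);print(x,rp(-.122)[0])
    x0=np.array(o['ee_pos']);R0=Ro.from_euler('xyz',o['ee_rot']).as_matrix();w=Ro.from_matrix(R@R0.T).as_rotvec();q=o['q'];print('w',w)
    mid=np.array([545,40,300])
    for s in(.25,.5,.75,1):
        X=x0+(x-x0)*s+np.array([-15,0,60])*(1-abs(2*s-1));M=Ro.from_rotvec(w*s).as_matrix()@R0
        q,c=ik(X,M,q);print(s,X.round(0),q.round(2),'%.0e'%c,'z',M[:,2].round(2),'cam',(X+M@[69,0,-143]).round(0),'wrist',(X-M[:,2]*290).round(0))
E
python3 rk.py
```

```text
ik [-0.16 -0.04  1.53  0.39  1.74 -0.19] 4.2e-30 margin 0.79
ik [-0.15 -0.13  1.61  0.39  1.75 -0.19] 9.1e-22 margin 0.7
ik [-0.11  0.11  1.37  0.4   1.73 -0.15] 1.9e-28 margin 0.94
ik [-0.25  0.05  1.68  0.38  1.56 -0.38] 1.2e-30 margin 0.82
ik [-0.26 -0.04  1.77  0.38  1.56 -0.38] 1.3e-21 margin 0.73
ik [-0.2   0.19  1.53  0.38  1.55 -0.32] 1.8e-29 margin 0.97
[594.94759037  30.33186952 270.        ] [599.32202572 -19.4768082  152.        ]
w [ 0.86264405  1.02942037 -1.35347914]
0.25 [557.  93. 271.] [ 0.16 -0.49  1.98 -0.08  1.09 -1.06] 3e-30 z [ 0.54  0.01 -0.84] cam [424. 114. 356.] wrist [399.  89. 515.]
0.5 [559.  72. 311.] [ 0.06 -0.35  1.76  0.04  1.39 -0.78] 1e-19 z [ 0.32  0.06 -0.94] cam [464. 110. 432.] wrist [466.  55. 585.]
0.75 [577.  51. 290.] [-0.06 -0.18  1.65  0.2   1.57 -0.51] 4e-20 z [ 0.11  0.19 -0.97] cam [529.  84. 438.] wrist [544.  -5. 573.]
1 [595.  30. 270.] [-0.18 -0.03  1.56  0.39  1.7  -0.23] 7e-21 z [-0.03  0.39 -0.92] cam [594.  38. 429.] wrist [605. -82. 537.]
```

Emit:
jog_arm(steps=[[[-0.04,-0.56,0.32],[0.449,0.536,-0.705]],[[-0.04,-0.56,0.32],[0.449,0.536,-0.705]],[[-0.04,-0.56,0.32],[0.449,0.536,-0.705]],[[-0.04,-0.56,0.32],[0.449,0.536,-0.705]],[[-0.04,-0.56,0.32],[0.449,0.536,-0.705]],[[-0.04,-0.56,0.32],[0.449,0.536,-0.705]],[[0.2,-0.2,-0.09],[0.449,0.536,-0.705]],[[0.2,-0.2,-0.09],[0.449,0.536,-0.705]],[[0.2,-0.2,-0.09],[0.449,0.536,-0.705]],[[0.2,-0.2,-0.09],[0.449,0.536,-0.705]]])

```text
time: 16.18
ee_pos: [568.8, 8.8, 269.5]
ee_rot: [2.902, 0.032, 2.218]
ft_force: [-0.4, 1.1, 1.1]
width: 55.5
```

```bash
python3 -c "
from rk import *
print(get_obs()['q']);x,R=rp(-.122);rows(x+[0,0,100],R,n=6);rows(x+[0,0,100],R,n=7)"
```

```text
[-0.10003255 -0.25609515  1.7468889   0.13970138  1.45314401 -0.75336725]
dx [ 30.6 -28.3 -17.5] w [ 0.32   0.381 -0.504] | rows 6 row: [[0.204, -0.189, -0.117], [0.445, 0.529, -0.699]]
dx [ 30.6 -28.3 -17.5] w [ 0.32   0.381 -0.504] | rows 7 row: [[0.175, -0.162, -0.1], [0.381, 0.453, -0.599]]
```

Emit:
jog_arm(steps=[[[0.2,-0.19,-0.12],[0.445,0.529,-0.699]],[[0.2,-0.19,-0.12],[0.445,0.529,-0.699]],[[0.2,-0.19,-0.12],[0.445,0.529,-0.699]],[[0.2,-0.19,-0.12],[0.445,0.529,-0.699]],[[0.2,-0.19,-0.12],[0.445,0.529,-0.699]],[[0.2,-0.19,-0.12],[0.445,0.529,-0.699]],[[0,0,0],[0,0,0]],[[0,0,0],[0,0,0]]], claw=66)

```text
time: 16.85
ee_pos: [598.5, -20.1, 250.6]
ee_rot: [3.14, -0.397, 1.663]
ft_force: [-0.1, -0.3, 0.4]
width: 56.5
```

```bash
python3 look.py w18.png; python3 -c "
from rk import *
print(get_obs()['q']);x,R=rp(-.122);rows(x,R,n=5)
W=np.load('pics/wrist_W.npy');x,y,z=W[...,0],W[...,1],W[...,2]
m=(z>178)&(z<190)&(np.hypot(x-599,y+13)<40);print('roller',m.sum(),W[m].min(0),W[m].max(0),W[m].mean(0))"
```

```text
[-2.53396939e-01  8.83224354e-04  1.56516870e+00  3.76268001e-01
  1.70353962e+00 -3.21093645e-01]
dx [  1.1   0.1 -99.6] w [ 0.004  0.004 -0.006] | rows 5 row: [[0.009, 0.001, -0.797], [0.007, 0.007, -0.009]]
roller 2406 [576.79087809 -30.77409612 182.84270985] [615.89300597   8.46609483 188.80805798] [596.21146974 -11.31049771 186.11162603]
```

View pics/w18.png

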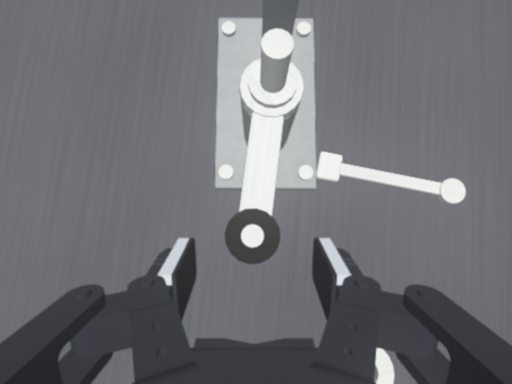

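Emit:
jog_arm(steps=[[[0,0,-0.75],[0,0,0]],[[0,0,-0.75],[0,0,0]],[[0,0,-0.75],[0,0,0]],[[0,0,-0.75],[0,0,0]],[[0,0,-0.75],[0,0,0]],[[0,0,0],[0,0,0]]])

```text
time: 17.4
ee_pos: [596.5, -18.4, 155.9]
ee_rot: [3.14, -0.397, 1.666]
ft_force: [-0.3, 0.3, -0.1]
width: 56.3
```

```bash
python3 look.py w19.png; python3 -c "
from rk import *
x,R=rp(-.122);rows(x,R,n=1)
for a,b in((-.122,-.02),(-.02,.08),(.08,.18),(.18,.28),(.28,.36),(.36,.42)):
    d=rp(b)[0]-rp(a)[0];print(a,b,(d/25).round(3))
"
```

```text
dx [ 2.2 -1.  -6.2] w [ 0.004  0.003 -0.006] | rows 1 row: [[0.089, -0.038, -0.248], [0.032, 0.028, -0.053]]
-0.122 -0.02 [0.53  0.009 0.   ]
-0.02 0.08 [0.516 0.061 0.   ]
0.08 0.18 [0.508 0.112 0.   ]
0.18 0.28 [0.494 0.162 0.   ]
0.28 0.36 [0.382 0.165 0.   ]
0.36 0.42 [0.277 0.143 0.   ]
```

View pics/w19.png

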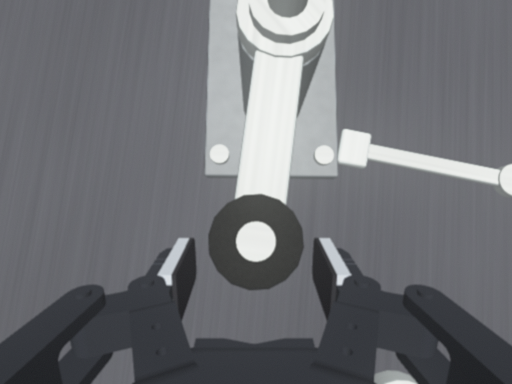

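Emit:
jog_arm(steps=[[[0.05,0,-0.2],[0,0,0]],[[0.3,0,0],[0,0,0]],[[0.25,0.02,0],[0,0,0]],[[0.25,0.03,0],[0,0,0]],[[0.25,0.03,0],[0,0,0]],[[0.25,0.05,0],[0,0,0]],[[0.25,0.06,0],[0,0,0]],[[0.25,0.07,0],[0,0,0]],[[0,0,0],[0,0,0]]])

```text
time: 18.2
ee_pos: [645.2, -12.3, 154.2]
ee_rot: [3.137, -0.397, 1.665]
ft_force: [-0.0, -0.0, -0.6]
width: 56.2
```

```bash
python3 look.py w20.png
cat > th.py <<'E'
from rk import *
def where():
    o=get_obs();x=np.array(o['ee_pos']);R=Ro.from_euler('xyz',o['ee_rot']).as_matrix()
    c=x+R[:,2]*(168-x[2])/R[2,2];d=c-BB;print('tool th',(np.arctan2(d[0],-d[1])-YAW).round(3),'r',np.hypot(d[0],d[1]).round(1),'F',o['ft_force'].round(1),'z',x[2].round(1))
where()
import cv2
n='wrist';W=np.load('pics/wrist_W.npy');x,y,z=W[...,0],W[...,1],W[...,2];im=cv2.imread('pics/wrist_last.png').max(2)
r=np.hypot(x-BB[0],y-BB[1]);m=(abs(z-184)<7)&(r>105)&(r<155);d=np.nanmean(W[m],0)-BB
print('roller th',(np.arctan2(d[0],-d[1])-YAW).round(3),'r',np.hypot(d[0],d[1]).round(1),m.sum())
E
python3 th.py
```

```text
tool th 0.213 r 141.8 F [-0.1  0.1 -0.2] z 154.2
roller th 0.177 r 130.6 8920
```

View pics/w20.png

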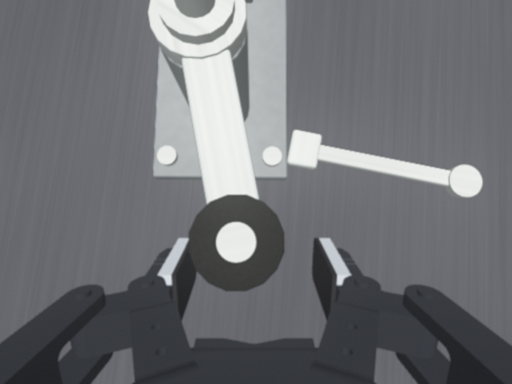

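Emit:
jog_arm(steps=[[[0.25,0.2,0],[0,0,0]],[[0.25,0.25,0],[0,0,0]],[[0.25,0.15,0],[0,0,0]],[[0.25,0.1,0],[0,0,0]],[[0,0,0],[0,0,0]]])

```text
time: 18.67
ee_pos: [667.8, 4.9, 154.2]
ee_rot: [-3.14, -0.397, 1.665]
ft_force: [-23.8, -6.6, 8.3]
width: 56.3
```

```bash
python3 look.py w21.png; python3 th.py
```

```text
tool th 0.416 r 134.9 F [-22.4  -5.6   7.2] z 154.2
roller th 0.371 r 129.1 9053
```

```bash
python3 -c "
from rk import *
ths=[.43,.33,.23,.13,.03,-.07,-.17,-.27,-.34,-.39,-.42]
c=[BB+132*np.array([np.sin(YAW+t),-np.cos(YAW+t),0]) for t in ths]
for a,b,t in zip(c[:-1],c[1:],ths[1:]): print(t,((b-a)/25).round(2)[:2])
"
```

```text
0.33 [-0.47 -0.24]
0.23 [-0.49 -0.19]
0.13 [-0.51 -0.14]
0.03 [-0.52 -0.09]
-0.07 [-0.53 -0.04]
-0.17 [-0.53  0.02]
-0.27 [-0.52  0.07]
-0.34 [-0.36  0.08]
-0.39 [-0.25  0.07]
-0.42 [-0.15  0.05]
```

Emit:
jog_arm(steps=[[[-0.47,-0.24,0],[0,0,0]],[[-0.49,-0.19,0],[0,0,0]],[[-0.51,-0.14,0],[0,0,0]],[[-0.52,-0.09,0],[0,0,0]],[[-0.53,-0.04,0],[0,0,0]],[[-0.53,0.02,0],[0,0,0]],[[-0.52,0.07,0],[0,0,0]],[[0,0,0],[0,0,0]]])

```text
time: 19.38
ee_pos: [579.1, -10.2, 154.7]
ee_rot: [3.137, -0.397, 1.665]
ft_force: [-0.2, -0.0, -0.6]
width: 56.1
```

```bash
python3 look.py w22.png; python3 th.py
```

```text
tool th -0.257 r 134.9 F [ 0.4 -0.7  0.1] z 154.8
roller th -0.232 r 130.4 9139
```

View pics/w22.png

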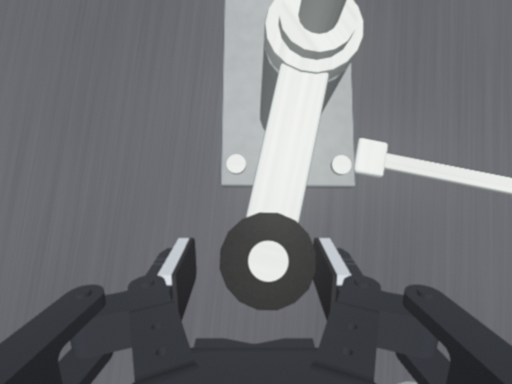

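Emit:
jog_arm(steps=[[[-0.3,0.06,0],[0,0,0]],[[-0.3,0.08,0],[0,0,0]],[[-0.2,0.06,0],[0,0,0]],[[-0.1,0.03,0],[0,0,0]],[[0,0,0],[0,0,0]]])

```text
time: 19.85
ee_pos: [557.0, -4.5, 154.4]
ee_rot: [3.137, -0.397, 1.665]
ft_force: [0.1, 0.1, -0.1]
width: 56.8
```

```bash
python3 look.py w23.png; python3 th.py
```

```text
tool th -0.43 r 135.3 F [-0.7 -0.3  0.8] z 154.4
roller th -0.389 r 130.3 9009
```

Emit:
jog_arm(steps=[[[-0.12,0.03,0],[0,0,0]],[[0,0,0],[0,0,0]]])

```text
time: 20.07
ee_pos: [554.8, -4.1, 154.4]
ee_rot: [3.135, -0.396, 1.664]
ft_force: [5.1, -0.5, -2.1]
width: 56.3
```

```bash
python3 th.py
```

```text
tool th -0.449 r 135.7 F [ 5.1 -0.5 -2.1] z 154.4
roller th -0.389 r 130.3 9009
```

Emit:
jog_arm(steps=[[[0.3,-0.08,0],[0,0,0]],[[0.5,-0.1,0],[0,0,0]],[[0.5,-0.06,0],[0,0,0]],[[0.5,-0.02,0],[0,0,0]],[[0.45,0,0],[0,0,0]],[[0.3,0.02,0],[0,0,0]],[[0,0,0],[0,0,0]]])

```text
time: 20.65
ee_pos: [619.3, -9.9, 154.0]
ee_rot: [3.137, -0.397, 1.665]
ft_force: [0.3, 1.0, 0.6]
width: 56.3
```

```bash
python3 look.py w24.png; python3 th.py
```

```text
tool th 0.031 r 133.8 F [-1.  -0.1 -0.8] z 154.0
roller th -0.011 r 129.9 9344
```

View pics/w24.png

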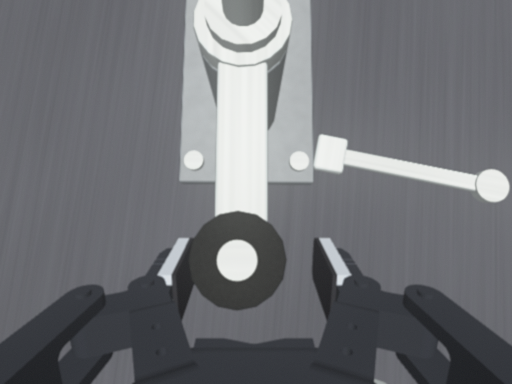

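The arm is midway, at about -0.01 rad. I'll back the finger off by 5 mm so the roller is centred, then lift straight up.

Emit:
jog_arm(steps=[[[-0.2,0,0],[0,0,0]],[[0,0,0],[0,0,0]],[[0,0,0.3],[0,0,0]],[[0,0,0.8],[0,0,0]],[[0,0,0.8],[0,0,0]],[[0,0,0.8],[0,0,0]],[[-0.2,-0.5,0.8],[0,0,0]],[[-0.3,-0.8,0.8],[0,0,0]],[[-0.3,-0.8,0.5],[0,0,0]],[[-0.3,-0.8,0],[0,0,0]],[[0,0,0],[0,0,0]],[[0,0,0],[0,0,0]]])

```text
time: 21.7
ee_pos: [585.3, -83.1, 275.2]
ee_rot: [3.136, -0.396, 1.663]
ft_force: [0.2, 0.1, 0.7]
width: 56.7
```

```bash
python3 -c "
from h import *
BB=np.array([603.2,117.2,0])
o=get_obs();print(o['ft_force'],o['ee_pos'],o['time'],o['joint_vel'])
for n in('side','top'):
    im,d=snap(n,n[0]+'25.png');W=pts(n,d)
    x,y,z=W[...,0],W[...,1],W[...,2]
    m=(abs(z-210)<4)&(np.hypot(x-603,y-116)<18);print(n,'top face',m.sum(),np.mean(W[m],0))
    m=(abs(z-158)<3)&(np.hypot(x-603,y-116)<24);print(n,'collar top',m.sum(),np.median(W[m],0))
    r=np.hypot(x-603,y-117);m=(z>181)&(z<188)&(r>100)&(r<160);v=np.mean(W[m],0);d=v-BB;print(n,'roller',m.sum(),v,'th %.3f'%(np.arctan2(d[0],-d[1])-.0876))
a=cv2.imread('pics/s25.png')[60:340,160:360];b=cv2.imread('pics/t25.png')[70:300,50:400]
cv2.imwrite('pics/c25.png',np.hstack([cv2.resize(a,(270,380)),cv2.resize(b,(520,380))]))"
```

```text
[0.2 0.1 0.7] [585.3 -83.1 275.2] 21.7 [ 0.  0.  0.  0. -0.  0.]
side top face 30 [601.8 115.5 209.3]
side collar top 50 [594.2 108.7 158. ]
side roller 112 [608.3  49.7 184.3] th -0.013
top top face 72 [603.9 116.9 209.8]
top collar top 121 [597.6 109.8 158.5]
top roller 213 [613.    4.7 184.5] th -0.001
```

View pics/c25.png

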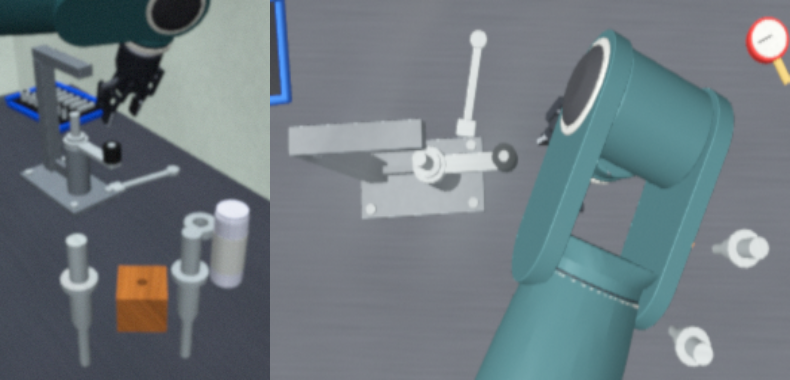

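The axle is home (top at about 210 mm, collar top at about 158 mm). The idler arm is near 0, the robot is clear, and the can, spanner and bearing show no movement in the pictures. Handing in.

```bash
python3 -c "
from cell import *
print(finish_job())"
```

```text
the job is handed in; nothing more can be done
None
```

The axle is home in the pedestal with its collar on the eye. I rocked the idler arm to both stops, left it midway, and handed the job in at about 22 s of the 72 s allowed. `finish_job` gave no verdict.

**What I did**
- I took the smallest axle out of the wooden stand with the tool inclined. The two larger look-alikes beside it were left alone.
- It went in leaning about 0.32 rad towards the robot, and I straightened it gradually as it went down. No contact showed until the collar met the eye, at about 7 N.
- With the fingers loosely round the roller, I pushed the arm away from the robot to its stop, measured at +0.37 rad with about 23 N. I then pushed it back to the other stop, measured at -0.39 rad with about 5 N.

**Last checks before handing in**
- **Axle:** its top is at about 210 mm and its collar top at about 158 mm, which is what fully home should give. Its top is within about 2 mm of the bore axis.
- **Idler arm:** it stands between -0.01 and 0.00 rad.
- **Robot:** it is clear of everything and the tool force reads about zero.
- **Spray can, spanner and bearing:** in the last pictures the can, the spanner and the bearing looked unmoved. The forearm hid the can and the bearing in the top view, so for those two I only have the side view. I did not measure any of the three.

**Disagreements**
- The cameras differed by 2 to 4 mm on the bore's position. I used a blend and confirmed it by looking at the nose against the hole.
- While the nose was inside the bore, the wrist-depth fit of the axle picked up points from the eye, so I ignored it there.

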